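Load a reagent cassette and wind the analyser tray home

ROBOT

A 6-joint arm with a two-finger parallel gripper is mounted at the origin on the work surface. World frame = base frame: x ahead of the robot, y to its left, z up, the work surface at z = 0. Lengths are in m, angles in rad, forces in N, time in s.
With the tool pointing down it reaches from about 0.425 to 0.95 m from the base axis. Payload 3.5 kg.
Tool frame: the origin (TCP) lies at the very end of the fingers, on their centre line; the grasp point (between the pads) lies behind it (robot.grip_depth is the z of the grasp point in the tool frame, in m); z points along the fingers, y is the direction in which the jaws open and shut (so a half turn about z gives the same grasp; the last joint's range is limited). The gripper opens to 85 mm and grips with 20 to 120 N. Pads are 22 mm wide; open, the fingers measure 114 mm over their backs; the gripper's body (76 mm by 85 mm) begins 54 mm behind the grasp point. The pads swing forward as they close: fully open they stand 13 mm farther back than shut.
Start: joints at [1.067, 0.286, 1.577, -0, 1.279, -0.15], TCP at [0.234, 0.633, 0.207] pointing down, gripper open.
Joint ranges: [-2.77, 2.77], [-0.9, 2.22], [0.21, 2.48], [-1.53, 4.67], [0.24, 2.81], [-2.84, 2.84]. Speed limits (rad/s): [2.79, 2.79, 3.14, 3.14, 3.14, 3.14].

INTERFACE

Orientations are given as a unit quaternion [x, y, z, w].
In Python, from station import robot, imaging gives the robot as it stands.
- The arm moves only by the tool jog_arm, never from a script. Its argument "deltas" is a list of rows, each an object of numbers: "gripper": the gripper command: -1 is fully open, 1 is shut, values between are in proportion; "dx", "dy", "dz": the shift along the world's x, y, z in mm; "wx", "wy", "wz": the turn, a rotation vector about the world's x, y, z in degrees. In form: [{"gripper": .., "dx": .., "dy": .., "dz": .., "wx": .., "wy": .., "wz": ..}, ...]. A call has 1 to 12 rows; each row is the pose to reach, as a shift and turn from the pose commanded when the call began; what a row does not reach only later rows make up. A row lasts 1/10 s, in which the tool goes at most 50 mm and 8.59 degrees, less where a joint would pass 70% of its speed; a pose out of reach is approached as far as the arm can. A call with a gripper value outside its range is refused whole. The fingers move at their own pace and stop on an object; "squeeze" is the grip in N (left out, the last holds). Time passes only in rows, so rows that repeat a pose let the fingers close. It gives the time, the measured TCP pose, the force and the opening at its end, in the units of the state.
- robot.get_state(): the state, without advancing time (a new reading comes with each control period).
- imaging.camera(name): name is "scene" or "top" or "wrist"; returns a dict with "pixels" (384x512x3 uint8, blue, green, red), "fx", "fy", "cx", "cy" (pixels), "T" (4x4, takes a point from camera to world coordinates). Camera axes: x right, y up, looking along -z (the intrinsics and any distortion apply to the point x, -y, -z); pixel columns grow to the right and rows downward; lengths in m; the calibration is good to about 2 mm. A picture is of the moment at which its call begins. There is no depth.
- robot.finish_job(): hands the job in, once; it reports no verdict.
Trained networks look in the newest picture that a camera, given by its name, has taken for a name from the list of things; names that differ only in an ending like _2 or _b are one class to them, and where a whole thing is asked for, a point or a joint stands for the part that bears it (a point fixed in the world has none). Each returns a list of dicts, best first, with "p" (0 to 1); they miss things now and then, are a little off and sometimes report something else, mostly with a low value. They report only what shows in the picture. A call takes as long as a camera call. They do not tell look-alikes from the thing itself.
- imaging.spot_in(camera, name): "box" ([left, top, right, bottom] in pixels, round what is visible of it).
- imaging.outline_of(camera, name): "pixels" (384x512 bool, what is visible of it) and "box" ([left, top, right, bottom] in pixels, round what is visible of it).
- imaging.pinpoint(camera, name): "point" ([column, row] in pixels: a listed point, or the origin of a listed thing).
The state is a dict: "clock": time; "qpos": joint angles; "joint_vel": joint speeds; "joint_efforts": joint torques, N m; "position": TCP position; "orientation": TCP orientation; "contact_force": force on the tool from outside, world axes, zero at the start; "wrist_torque": the same for the moment, N m; "grip_width": opening from 0.0 (shut) to 1.0 (fully open).
Only numpy, scipy, OpenCV 4.12 (cv2) and the standard library are available. Lean on these libraries where they do the work, as an engineer would, in place of code of your own. Each camera call takes 0.05 s, during which the arm holds its last target.

TASK

Push the spokes of the analyser's star handle to wind its tray right out, and load the long cassette in the tray: nose against the sprung contact, then the tail pressed down behind the stop until it lies flat on the tray floor. Then let go and wind the tray fully home with the star handle, cassette still seated. Do not shove the tray by hand, and leave the short cassette, bottle, tip box and tube block where they stand.

Things in the scene. Friction and masses are not known exactly. Their poses are not given: they have to be found in the camera images.
- analyser: Fixed analyser. Origin on the table under it, z up. White housing with blue roof: x -85..85, y -190..35 mm, roof 85 mm high; the tray tunnel opens to +y. A base plate 12 mm high goes on under the tray to y = 165. A star handle with spokes stands on the roof. Axes of all points below are the analyser's.
- hood_edge (a point): Middle of the hood's edge, underside, in the analyser's frame at x 0, y -100, height 130 mm. The hood (x -85..85, y -190..-100, top at 138 mm) covers the star handle's -y side; the spokes pass under it, so they can be reached from above only at y > -100.
- capstan_hub (a point): Centre of the star handle's hub at the height of its spokes: x 0, y -80 mm in the analyser's frame, 115 mm above the table, 30 mm above the roof. Hub radius 17 mm, its top 10 mm above this point. Five level steel spokes 12 mm thick, 72 deg apart, end in black 20 mm balls centred at 68 mm radius.
- capstan (a joint): Turn of the star handle, rad: 0 = stop, tray right out; 7.5 = stop, tray home; grows clockwise seen from above, 16 mm of tray per rad. At value q spokes point at 90 deg - q + 72 deg k, counter-clockwise from the analyser's +x. Stiff: 0.35 to 0.45 N m (about 8 N at 50 mm radius), stays where left.
- tray: The sliding tray, with the sprung contact on it. Origin: centre of its nest floor, same as tray_nest. In the analyser's frame it is at y = 95 mm right out and y = -25 mm fully home (its white front plate then closes the tunnel mouth). Moved by the star handle, not to be pushed by hand.
- tray_nest (a point): Centre of the nest floor on the tray, 22 mm above the table; with the tray right out at x 0, y 95 mm of the analyser, moving with the tray. Two low side guides, 5 mm high, 39 mm between them, outer edges at x -28 and 28 mm; tray 64 mm wide. The nest is 86 mm long when empty (y -43 to 43), the cassette 90 mm.
- tail_stop (a point): Foot of the tail stop's face, at y = -43 mm from tray_nest (the end towards the housing). A fixed block 50 mm wide, 10 mm high and 10 mm thick.
- contact_face (a point): Foot of the sprung brass contact's free face, at y = +43 mm from tray_nest (fixed to the tray, does not move with the contact). The contact is 26 mm wide, from 3 to 14 mm above the floor. Behind it the tray's front plate: y 61 to 67, top 30 mm above the floor, 75 mm wide.
- contact (a joint): How far the sprung contact is pushed back towards the front plate (+y), m: 0 free, 0.004 with the cassette seated, 0.012 at most. About 2.7 N at first, plus 0.9 N per mm.
- cassette: The long cassette, loose, grey plastic, 36 (x) x 90 (y) x 40 mm high, 0.1 to 0.2 kg. Origin: centre of its underside; +y is its nose: the last 16 mm are stepped down to 26 mm height, with three brass pads on top. The tail is full height. Seated, its origin is at tray_nest within about 1 mm, its +y along the analyser's +y.
- short_cassette: Bystander: like the cassette but 62 mm long. Origin: centre of its underside.
- bottle: Bystander: upright amber bottle, 48 mm diameter, 100 mm high. Origin: centre of its underside.
- tip_box: Bystander: tip box 77 x 117 x 62 mm high. Origin: centre of its underside.
- tube_block: Bystander: white tube block 55 x 100 x 30 mm, with tube caps to 42 mm. Origin: centre of its underside.
Things that resemble listed ones, but are neither listed nor needed, are in the scene too. Leave any blue or purple look-alike of the cassette alone.

How it is judged:
On the way, in this order (a step that is already met when the one before it is completed fails the run):
1. the tray is wound right out (y of tray_nest in the frame of analyser above 0.089 m), for 0.1 s.
2. with the tray out, the cassette is seated: nose on the pushed-back contact, lying flat (y of tray_nest in the frame of analyser above 0.08 m and value of joint contact above 0.002 m and distance between cassette and tray_nest below 0.005 m and z of cassette in the frame of tray_nest below 0.003 m and angle between cassette's own z axis and vertical below 0.05 rad), for 0.2 s.
3. the tray is wound fully home (y of tray_nest in the frame of analyser below -0.021 m), for 0.1 s.
At the end, for the whole second after the job is handed in: The tray is fully home (within 4 mm of its stop) and at rest, with the long cassette seated in it: origin within 5 mm of the nest's centre and less than 3 mm above its floor, flat within 0.05 rad, nose holding the sprung contact pushed back by more than 2 mm (y of tray_nest in the frame of analyser below -0.021 m and value of joint contact above 0.002 m and distance between cassette and tray_nest below 0.005 m and z of cassette in the frame of tray_nest below 0.003 m and angle between cassette's own z axis and vertical below 0.05 rad and linear speed of cassette below 0.02 m/s); the robot touches nothing.
It fails at once if the tray is shoved by the robot itself (over 15 N) (contact force between any of the fingers, the arm and tray above 15 N).
It fails at once if a bystander is shifted by more than 15 mm (distance of any of short_cassette, bottle, tip_box, tube_block from where it was at the start of the episode above 0.015 m).
It fails at once if a bystander is tipped over (angle between any of short_cassette, bottle, tip_box, tube_block's own z axis and vertical above 0.4 rad).
It also fails if it takes over 72 s, if anything falls off the work surface, if the arm or the gripper's body presses on something with over 40 N, if the wrist force passes 120 N, or if a joint passes its speed limit or range.

## Working session

There is one attempt and no reset: what is moved stays moved. The work goes in short steps, Python scripts to look and compute and a tool call to move; the robot and the scene stay as the last step left them, time stands still between calls to the robot, and variables do not carry over. Pictures are saved under pics/ and viewed, and the job is handed in when it is done.

Besides the shell and the picture viewer there is one more tool, called after "Request:" as name(argument=value, ...), one argument or row to a line, values as JSON. jog_arm: Moves the arm, as the interface text tells. Its arguments: {"type":"object","properties":{"deltas":{"type":"array","items":{"type":"object","properties":{"gripper":{"type":"number"},"dx":{"type":"number"},"dy":{"type":"number"},"dz":{"type":"number"},"wx":{"type":"number"},"wy":{"type":"number"},"wz":{"type":"number"}}}},"squeeze":{"type":"number"}},"required":["deltas"]}

```bash
mkdir -p pics; ls; python3 - <<'E'
from station import robot, imaging
import cv2,numpy as np
s=robot.get_state();print({k:np.round(v,3) for k,v in s.items()}, robot.grip_depth)
for c in("scene","top"):
    d=imaging.camera(c);cv2.imwrite(f"pics/{c}0.png",d["pixels"]);print(c,d["fx"],d["fy"],d["cx"],d["cy"],np.round(d["T"],4).tolist(),[k for k in d])
    for n in("analyser","hood_edge","capstan_hub","tray_nest","tail_stop","contact_face","cassette","short_cassette","bottle","tip_box","tube_block"):
        print(n,[(np.round(r["point"]).tolist(),round(r["p"],2)) for r in imaging.pinpoint(c,n)])
E
```

```text
pics
{'clock': np.float64(0.0), 'qpos': array([ 1.067,  0.287,  1.578,  0.   ,  1.279, -0.15 ]), 'joint_vel': array([-0.001, -0.002,  0.   , -0.002,  0.   , -0.004]), 'joint_efforts': array([ 1.0000e-03, -4.0598e+01, -2.9262e+01, -0.0000e+00,  6.0000e-03,
       -0.0000e+00]), 'position': array([0.233, 0.633, 0.206]), 'orientation': array([ 0.176,  0.984, -0.001, -0.   ]), 'contact_force': array([ 0.329,  0.147, -0.026]), 'wrist_torque': array([0.03 , 0.006, 0.015]), 'grip_width': np.float64(0.999)} -0.0187
scene 459.1932821490847 459.1932821490847 262.015838905413 186.17646741487195 [[-0.5739, -0.6909, 0.4397, 1.0796], [0.8189, -0.4881, 0.302, 0.4464], [0.0059, 0.5334, 0.8459, 1.1161], [0.0, 0.0, 0.0, 1.0]] ['pixels', 'fx', 'fy', 'cx', 'cy', 'T']
analyser [([235.0, 194.0], 0.69)]
hood_edge [([198.0, 146.0], 0.68), ([325.0, 254.0], 0.56)]
capstan_hub [([204.0, 152.0], 0.65)]
tray_nest [([251.0, 197.0], 0.8)]
tail_stop [([239.0, 190.0], 0.62)]
contact_face [([264.0, 201.0], 0.86)]
cassette [([380.0, 264.0], 0.64)]
short_cassette [([265.0, 199.0], 0.73), ([352.0, 216.0], 0.66)]
bottle 
[... 242 characters left out ...]
2261716 195.73445085295148 [[-0.0243, 0.997, -0.0741, 0.4789], [-0.9997, -0.024, 0.0053, 0.1197], [0.0035, 0.0742, 0.9972, 1.3362], [0.0, 0.0, 0.0, 1.0]] ['pixels', 'fx', 'fy', 'cx', 'cy', 'T']
analyser [([294.0, 205.0], 0.62)]
hood_edge [([341.0, 197.0], 0.75), ([291.0, 203.0], 0.74)]
capstan_hub [([335.0, 196.0], 0.83)]
tray_nest [([276.0, 203.0], 0.79)]
tail_stop [([293.0, 201.0], 0.67), ([258.0, 206.0], 0.46)]
contact_face [([261.0, 205.0], 0.62), ([268.0, 150.0], 0.17)]
cassette [([195.0, 160.0], 0.96), ([140.0, 220.0], 0.9), ([187.0, 199.0], 0.72)]
short_cassette [([182.0, 248.0], 0.74)]
bottle [([364.0, 255.0], 0.55)]
tip_box [([270.0, 150.0], 0.67)]
tube_block [([279.0, 255.0], 0.6)]
```

```bash
python3 - <<'E'
import cv2
for c in("scene","top"):
    im=cv2.imread(f"pics/{c}0.png")
    y0,y1,x0,x1=(90,330,150,450) if c=="scene" else (110,310,100,400)
    cv2.imwrite(f"pics/{c}0c.png",cv2.resize(im[y0:y1,x0:x1],None,fx=2.6,fy=2.5,interpolation=cv2.INTER_CUBIC))
E
```

```text
(no output)
```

View pics/scene0.png

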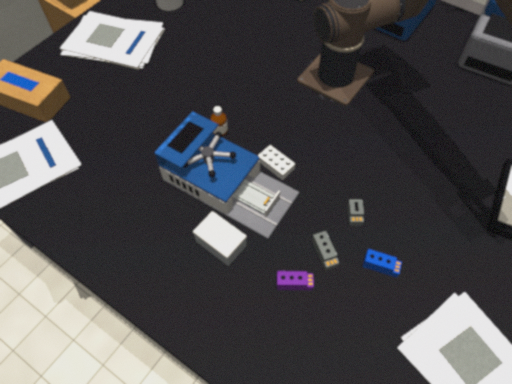

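View pics/scene0c.png

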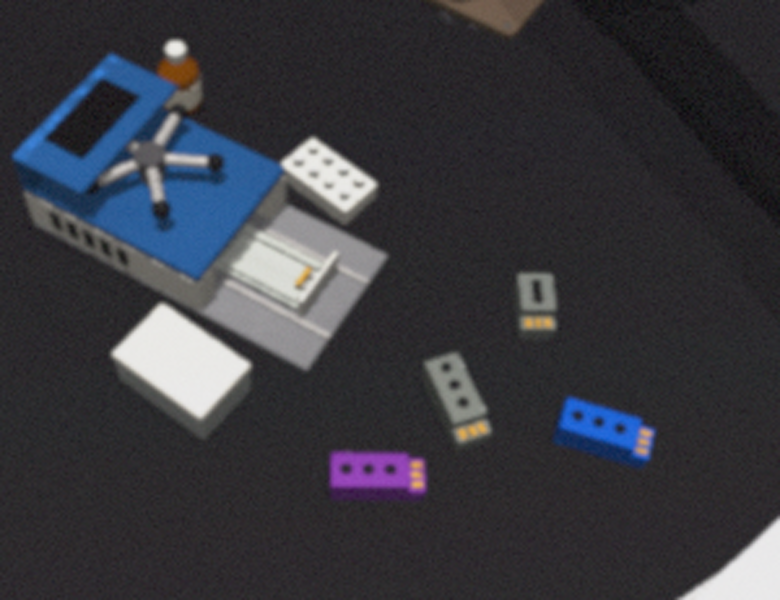

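View pics/top0c.png

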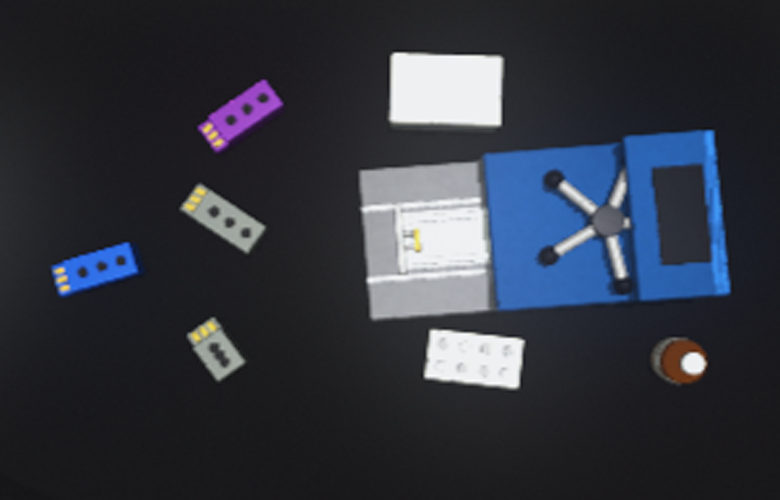

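```bash
cat > h.py <<'E'
import numpy as np, cv2
from scipy.optimize import least_squares
def proj(d,P):
    P=np.atleast_2d(P);T=d["T"];c=(P-T[:3,3])@T[:3,:3]
    return np.c_[d["cx"]+d["fx"]*c[:,0]/-c[:,2], d["cy"]-d["fy"]*c[:,1]/-c[:,2]]
def ray(d,uv,z):
    u,v=uv;r=d["T"][:3,:3]@np.array([(u-d["cx"])/d["fx"],-(v-d["cy"])/d["fy"],-1]);o=d["T"][:3,3]
    return o+r*(z-o[2])/r[2]
def A(p,P): # analyser->world; p=x,y,yaw
    c,s=np.cos(p[2]),np.sin(p[2]);P=np.atleast_2d(P)
    return P@np.array([[c,-s,0],[s,c,0],[0,0,1]]).T+[p[0],p[1],0]
E
python3 - <<'E'
from h import *
from station import robot, imaging
dt=imaging.camera("top");ds=imaging.camera("scene")
K=[([85,165,12],(238.5,178),(268,238)),([-85,165,12],(242.7,237.6),(298.8,192.4)),([85,35,85],(286.5,172),(225.8,200.8)),([-85,35,85],(291.2,233.6),(258.8,159.2)),([0,-80,125],(333.8,198),(207.7,151.2))]
balls=[((313.5,182.4),(212.3,174)),((310.4,212.8),(233,154.8)),((340,224.4),(218.5,136.8))]
def res(p,full=True):
    r=[]
    P=A(p,np.array([k[0] for k in K])/1e3)
    r+=list((proj(dt,P)-[k[1] for k in K]).ravel())+list((proj(ds,P)-[k[2] for k in K]).ravel())
    return np.array(r)
f=least_squares(res,[0.5,0,0],loss="soft_l1");p=f.x;print(p);print(res(p).reshape(2,-1,2).round(1).tolist())
for a in balls:
    for d,uv in zip((dt,ds),a):
        w=ray(d,uv,0.115)-[p[0],p[1],0];c,s=np.cos(p[2]),np.sin(p[2]);x=c*w[0]+s*w[1];y=-s*w[0]+c*w[1]+.08
        print("ball",round(x*1e3),round(y*1e3),round(np.hypot(x,y)*1e3),"ang",round(np.degrees(np.arctan2(y,x)),1))
np.save("p.npy",p)
for n in("tray_nest","tail_stop","contact_face"):
    for c,d in(("top",dt),("scene",ds)):
        for r in imaging.pinpoint(c,n)[:1]:
            w=ray(d,r["point"],0.022)-[p[0],p[1],0];c_,s=np.cos(p[2]),np.sin(p[2]);print(n,c,np.round([c_*w[0]+s*w[1],-s*w[0]+c_*w[1]],3))
E
```

```text
[ 0.55393722 -0.01397577  0.05442934]
[[[-1.1, -0.5], [-0.6, 0.3], [-1.2, -1.4], [-0.6, 0.8], [-0.1, -0.1]], [[-1.0, -0.6], [-0.2, -1.1], [-0.9, 0.3], [0.8, -3.0], [-1.3, -0.6]]]
ball 45 47 65 ang 46.2
ball 48 52 71 ang 47.3
ball -33 62 70 ang 118.2
ball -32 63 71 ang 117.0
ball -69 -12 70 ang -170.3
ball -62 -5 62 ang -175.7
tray_nest top [-0.003  0.068]
tray_nest scene [0.002 0.059]
tail_stop top [0.    0.026]
tail_stop scene [-0.01   0.026]
contact_face top [0.007 0.109]
contact_face scene [-0.002  0.107]
```

Request:
jog_arm(
  deltas=[
    {"gripper": 1, "dx": 23, "dy": -45, "wz": -8},
    {"gripper": 1, "dx": 46, "dy": -90, "wz": -16},
    {"gripper": 1, "dx": 69, "dy": -135, "wz": -24},
    {"gripper": 1, "dx": 92, "dy": -179, "wz": -32},
    {"gripper": 1, "dx": 115, "dy": -223, "wz": -40},
    {"gripper": 1, "dx": 138, "dy": -268, "wz": -48},
    {"gripper": 1, "dx": 161, "dy": -313, "wz": -56},
    {"gripper": 1, "dx": 184, "dy": -357, "wz": -64},
    {"gripper": 1, "dx": 207, "dy": -402, "wz": -72},
    {"gripper": 1, "dx": 230, "dy": -447, "wz": -80},
    {"gripper": 1, "dx": 253, "dy": -492, "wz": -88},
    {"gripper": 1, "dx": 276, "dy": -536, "wz": -96},
  ],
  squeeze=60,
)

```text
$.deltas[0]: bad value
```

```bash
python3 - <<'E'
from station import robot
import numpy as np
s=robot.get_state();print({k:np.round(v,3).tolist() for k,v in s.items()})
o=s["orientation"];print("jaw",np.degrees(2*np.arctan2(o[1],o[0]))-90)
E
```

```text
{'clock': 1.6, 'qpos': [1.067, 0.286, 1.577, 0.0, 1.279, -0.15], 'joint_vel': [0.001, -0.001, -0.0, -0.001, 0.002, -0.0], 'joint_efforts': [0.001, -40.596, -29.293, -0.0, 0.001, 0.0], 'position': [0.234, 0.633, 0.207], 'orientation': [0.176, 0.984, -0.0, -0.0], 'contact_force': [0.818, -0.083, 0.196], 'wrist_torque': [-0.043, 0.026, 0.046], 'grip_width': 0.999}
jaw 69.72919810673764
```

Request:
jog_arm(
  deltas=[
    {"gripper": 1, "dx": 23, "dy": -45, "dz": 0, "wx": 0, "wy": 0, "wz": -8},
    {"gripper": 1, "dx": 46, "dy": -90, "dz": 0, "wx": 0, "wy": 0, "wz": -16},
    {"gripper": 1, "dx": 69, "dy": -135, "dz": 0, "wx": 0, "wy": 0, "wz": -24},
    {"gripper": 1, "dx": 92, "dy": -179, "dz": 0, "wx": 0, "wy": 0, "wz": -32},
    {"gripper": 1, "dx": 115, "dy": -223, "dz": 0, "wx": 0, "wy": 0, "wz": -40},
    {"gripper": 1, "dx": 138, "dy": -268, "dz": 0, "wx": 0, "wy": 0, "wz": -48},
    {"gripper": 1, "dx": 161, "dy": -313, "dz": 0, "wx": 0, "wy": 0, "wz": -56},
    {"gripper": 1, "dx": 184, "dy": -357, "dz": 0, "wx": 0, "wy": 0, "wz": -64},
    {"gripper": 1, "dx": 207, "dy": -402, "dz": 0, "wx": 0, "wy": 0, "wz": -72},
    {"gripper": 1, "dx": 230, "dy": -447, "dz": 0, "wx": 0, "wy": 0, "wz": -80},
    {"gripper": 1, "dx": 253, "dy": -492, "dz": 0, "wx": 0, "wy": 0, "wz": -88},
    {"gripper": 1, "dx": 276, "dy": -536, "dz": 0, "wx": 0, "wy": 0, "wz": -96},
  ],
  squeeze=60,
)

```text
clock: 2.8
position: [0.5092, 0.0978, 0.2075]
orientation: [0.851, 0.525, 0.001, 0.0]
contact_force: [0.7, 0.3, -0.5]
grip_width: 0.002
```

```bash
cat > st.py <<'E'
from station import robot
import numpy as np
s=robot.get_state();o=s["orientation"]
print(s["clock"].round(2),"pos",(s["position"]*1e3).round(1),"q",o.round(3),"jaw",((np.degrees(2*np.arctan2(o[1],o[0]))-90+180)%360-180).round(1),"F",s["contact_force"].round(1),"T",s["wrist_torque"].round(2),"grip",round(float(s["grip_width"]),3),"j",s["qpos"].round(2))
E
python3 st.py
```

```text
Traceback (most recent call last):
  File "st.py", line 4, in <module>
    print(s["clock"].round(2),"pos",(s["position"]*1e3).round(1),"q",o.round(3),"jaw",((np.degrees(2*np.arctan2(o[1],o[0]))-90+180)%360-180).round(1),"F",s["contact_force"].round(1),"T",s["wrist_torque"].round(2),"grip",round(float(s["grip_width"]),3),"j",s["qpos"].round(2))
          ^^^^^^^^^^^^^^^^
AttributeError: 'float' object has no attribute 'round'
```

Request:
jog_arm(
  deltas=[
    {"gripper": 1, "dx": 23, "dy": -45, "dz": 0, "wx": 0, "wy": 0, "wz": -8},
    {"gripper": 1, "dx": 46, "dy": -90, "dz": 0, "wx": 0, "wy": 0, "wz": -16},
    {"gripper": 1, "dx": 69, "dy": -135, "dz": 0, "wx": 0, "wy": 0, "wz": -24},
    {"gripper": 1, "dx": 92, "dy": -179, "dz": -10, "wx": 0, "wy": 0, "wz": -32},
    {"gripper": 1, "dx": 92, "dy": -179, "dz": -20, "wx": 0, "wy": 0, "wz": -40},
    {"gripper": 1, "dx": 92, "dy": -179, "dz": -30, "wx": 0, "wy": 0, "wz": -49},
    {"gripper": 1, "dx": 92, "dy": -179, "dz": -40, "wx": 0, "wy": 0, "wz": -49},
  ],
)

```text
clock: 3.5
position: [0.6006, -0.0799, 0.1664]
orientation: [0.992, 0.128, -0.0, -0.0]
contact_force: [-0.5, 0.2, -0.3]
grip_width: 0.003
```

```bash
sed -i 's/s\["clock"\].round(2)/round(float(s["clock"]),2)/' st.py; python3 st.py; python3 - <<'E'
from station import imaging
from h import *
for c in("scene","top"):
    d=imaging.camera(c);im=d["pixels"]
    y0,y1,x0,x1=(90,250,150,350) if c=="scene" else (130,280,200,400)
    cv2.imwrite(f"pics/{c}1c.png",cv2.resize(im[y0:y1,x0:x1],None,fx=3.5,fy=3.5,interpolation=cv2.INTER_CUBIC))
d=imaging.camera("wrist");cv2.imwrite("pics/wrist1.png",d["pixels"])
E
```

```text
3.5 pos [600.6 -79.9 166.4] q [ 0.992  0.128 -0.    -0.   ] jaw -75.3 F [-0.5  0.2 -0.3] T [-0.   -0.    0.01] grip 0.003 j [-0.3   0.17  1.79  0.    1.18  1.02]
```

View pics/scene1c.png

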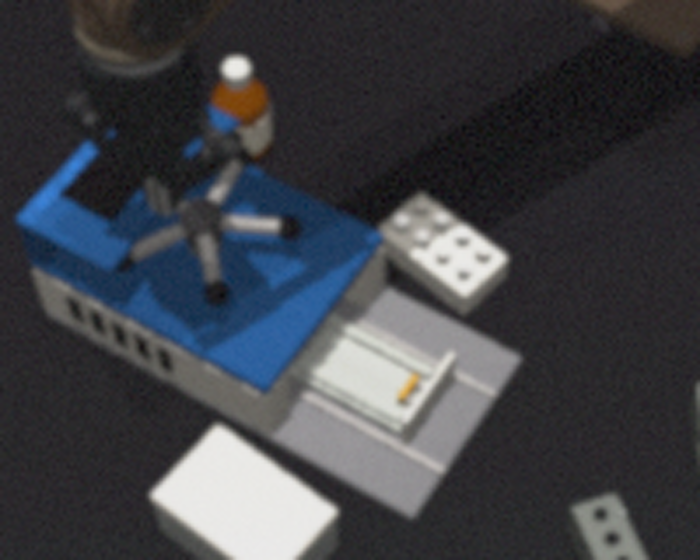

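View pics/top1c.png

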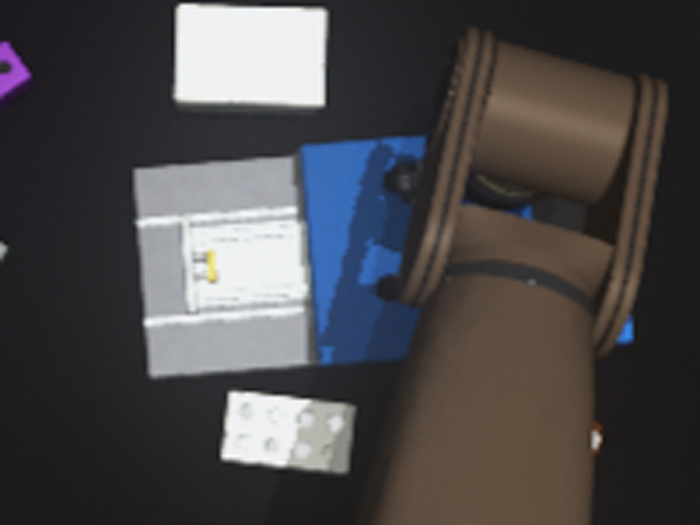

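View pics/wrist1.png

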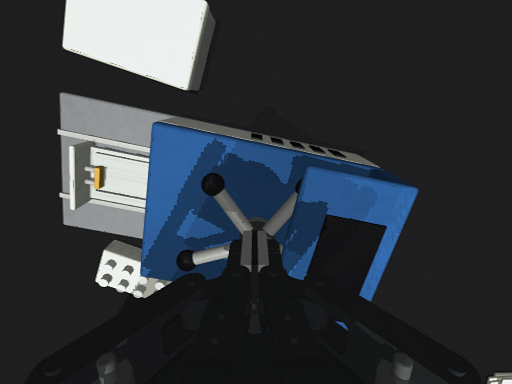

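```bash
cat > ov.py <<'E'
import sys
from station import imaging,robot
from h import *
cam,q,out=sys.argv[1],float(sys.argv[2]),sys.argv[3]
p=np.load("p.npy");d=imaging.camera(cam);im=d["pixels"].copy()
def dot(P,col,w=True):
    for u,v in proj(d,A(p,np.array(P)/1e3) if w else P): cv2.circle(im,(int(round(u)),int(round(v))),2,col,-1)
for k in range(5):
    a=np.pi/2-q+k*2*np.pi/5
    dot([[68*np.cos(a),-80+68*np.sin(a),115],[30*np.cos(a),-80+30*np.sin(a),115]],(0,255,0))
dot([[0,-80,125]],(0,0,255));dot([[85,35,85],[-85,35,85],[85,-100,138],[-85,-100,138],[85,165,12],[-85,165,12]],(0,255,255))
y=95-16*q
dot([[37.5,y+67,52],[-37.5,y+67,52],[0,y+43,22],[19.5,y,22],[-19.5,y,22]],(255,0,255))
s=robot.get_state();dot([s["position"]],(0,128,255),False)
cv2.imwrite(out,cv2.resize(im,None,fx=1.5,fy=1.5,interpolation=cv2.INTER_CUBIC))
E
python3 ov.py wrist 2.02 pics/w2.png; python3 ov.py scene 2.02 pics/s2.png
```

```text
(no output)
```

View pics/w2.png

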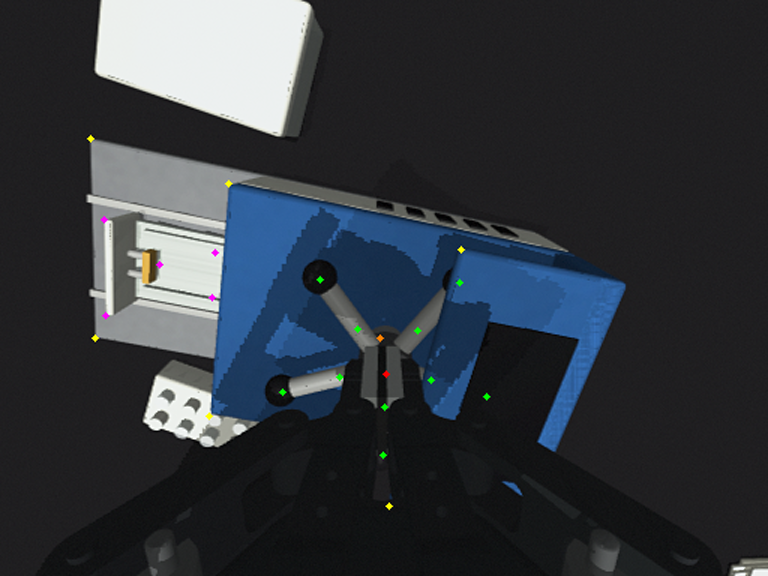

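View pics/s2.png

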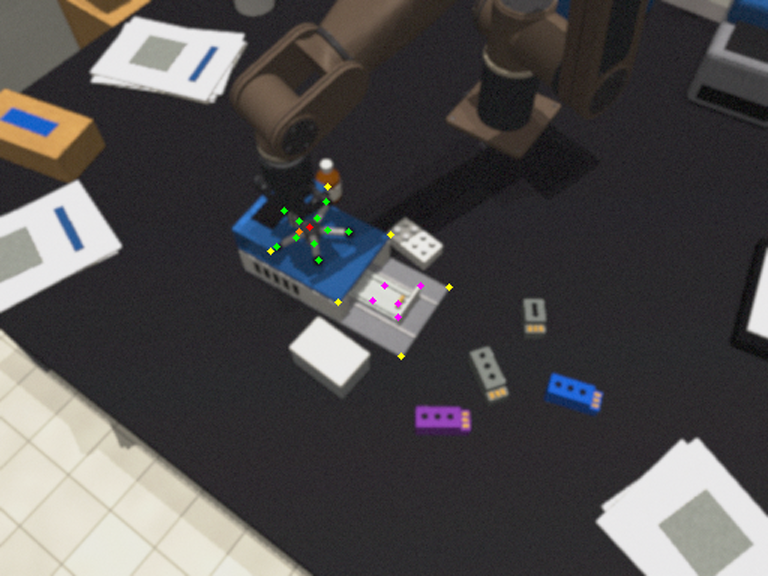

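Request:
jog_arm(
  deltas=[
    {"gripper": 1, "dx": 0, "dy": 0, "dz": -20, "wx": 0, "wy": 0, "wz": 0},
    {"gripper": 1, "dx": 0, "dy": 0, "dz": -40, "wx": 0, "wy": 0, "wz": 0},
    {"gripper": 1, "dx": 0, "dy": 0, "dz": -58, "wx": 0, "wy": 0, "wz": 0},
    {"gripper": 1, "dx": 0, "dy": 0, "dz": -60, "wx": 0, "wy": 0, "wz": 0},
  ],
)

```text
clock: 4.15
position: [0.5991, -0.0785, 0.1051]
orientation: [0.992, 0.129, -0.002, -0.001]
contact_force: [0.0, 0.8, -0.3]
grip_width: -0.002
```

```bash
python3 st.py; python3 - <<'E'
import numpy as np
def arc(t0,t1,n,r=45):
    for t in np.linspace(t0,t1,n+1)[1:]:
        a,b=np.radians(t),np.radians(t0);print('{"gripper": 1, "dx": %.0f, "dy": %.0f, "dz": 0, "wx": 0, "wy": 0, "wz": %.0f},'%(r*(np.cos(a)-np.cos(b)),r*(np.sin(a)-np.sin(b)),t-t0),end=" ")
    print()
arc(15,87,12);arc(87,135,8)
E
```

```text
4.15 pos [599.1 -78.5 105.1] q [ 0.992  0.129 -0.002 -0.001] jaw -75.2 F [ 0.   0.8 -0.3] T [-0.01 -0.01 -0.01] grip -0.002 j [-0.3   0.24  1.83 -0.    1.08  1.01]
{"gripper": 1, "dx": -1, "dy": 4, "dz": 0, "wx": 0, "wy": 0, "wz": 6}, {"gripper": 1, "dx": -3, "dy": 9, "dz": 0, "wx": 0, "wy": 0, "wz": 12}, {"gripper": 1, "dx": -6, "dy": 13, "dz": 0, "wx": 0, "wy": 0, "wz": 18}, {"gripper": 1, "dx": -8, "dy": 17, "dz": 0, "wx": 0, "wy": 0, "wz": 24}, {"gripper": 1, "dx": -12, "dy": 20, "dz": 0, "wx": 0, "wy": 0, "wz": 30}, {"gripper": 1, "dx": -15, "dy": 23, "dz": 0, "wx": 0, "wy": 0, "wz": 36}, {"gripper": 1, "dx": -19, "dy": 26, "dz": 0, "wx": 0, "wy": 0, "wz": 42}, {"gripper": 1, "dx": -23, "dy": 28, "dz": 0, "wx": 0, "wy": 0, "wz": 48}, {"gripper": 1, "dx": -27, "dy": 30, "dz": 0, "wx": 0, "wy": 0, "wz": 54}, {"gripper": 1, "dx": -32, "dy": 32, "dz": 0, "wx": 0, "wy": 0, "wz": 60}, {"gripper": 1, "dx": -36, "dy": 33, "dz": 0, "wx": 0, "wy": 0, "wz": 66}, {"gripper": 1, "dx": -41, "dy": 33, "dz": 0, "wx": 0, "wy": 0, "wz": 72}, 
{"gripper": 1, "dx": -5, "dy": 0, "dz": 0, "wx": 0, "wy": 0, "wz": 6}, {"gripper": 1, "dx": -9, "dy": -0, "dz": 0, "wx": 0, "wy": 0, "wz": 12}, {"gripper": 1, "dx": -14, "dy": -1, "dz": 0, "wx": 0, "wy": 0, "wz": 18}, {"gripper": 1, "dx": -18, "dy": -3, "dz": 0, "wx": 0, "wy": 0, "wz": 24}, {"gripper": 1, "dx": -23, "dy": -5, "dz": 0, "wx": 0, "wy": 0, "wz": 30}, {"gripper": 1, "dx": -27, "dy": -7, "dz": 0, "wx": 0, "wy": 0, "wz": 36}, {"gripper": 1, "dx": -31, "dy": -10, "dz": 0, "wx": 0, "wy": 0, "wz": 42}, {"gripper": 1, "dx": -34, "dy": -13, "dz": 0, "wx": 0, "wy": 0, "wz": 48},
```

Request:
jog_arm(
  deltas=[
    {"gripper": 1, "dx": -1, "dy": 4, "dz": 0, "wx": 0, "wy": 0, "wz": 6},
    {"gripper": 1, "dx": -3, "dy": 9, "dz": 0, "wx": 0, "wy": 0, "wz": 12},
    {"gripper": 1, "dx": -6, "dy": 13, "dz": 0, "wx": 0, "wy": 0, "wz": 18},
    {"gripper": 1, "dx": -8, "dy": 17, "dz": 0, "wx": 0, "wy": 0, "wz": 24},
    {"gripper": 1, "dx": -12, "dy": 20, "dz": 0, "wx": 0, "wy": 0, "wz": 30},
    {"gripper": 1, "dx": -15, "dy": 23, "dz": 0, "wx": 0, "wy": 0, "wz": 36},
  ],
)

```text
clock: 4.75
position: [0.5864, -0.0561, 0.109]
orientation: [0.902, 0.431, 0.001, 0.001]
contact_force: [0.6, -0.2, -0.1]
grip_width: -0.0
```

```bash
python3 st.py; python3 ov.py scene 2.02 pics/s3.png;python3 ov.py wrist 2.02 pics/w3.png
```

```text
4.75 pos [586.4 -56.1 109. ] q [0.902 0.431 0.001 0.001] jaw -38.9 F [ 0.6 -0.2 -0.1] T [ 0.02 -0.01 -0.02] grip -0.0 j [-0.27  0.2   1.87 -0.    1.07  0.41]
```

View pics/w3.png

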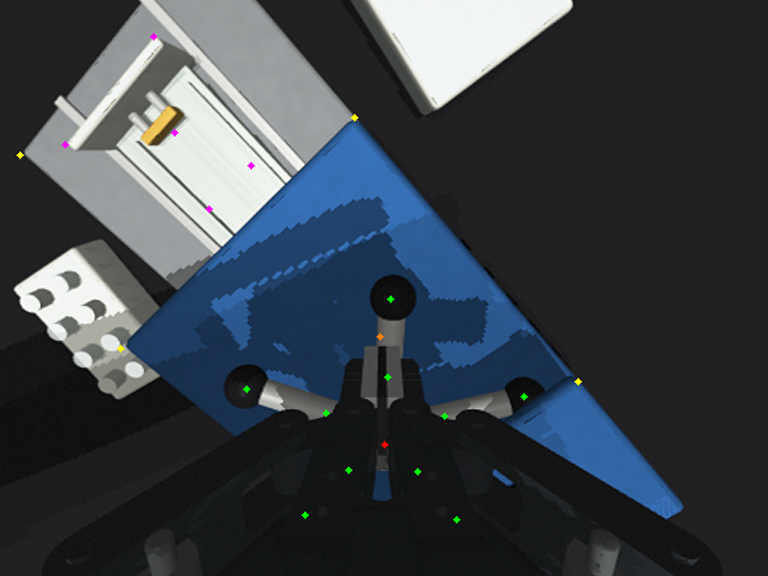

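```bash
python3 st.py; python3 - <<'E'
from station import imaging,robot
from h import *
from scipy.spatial.transform import Rotation as R
d=imaging.camera("wrist");s=robot.get_state();Rm=R.from_quat(s["orientation"]).as_matrix()
T=np.eye(4);T[:3,:3]=Rm;T[:3,3]=s["position"];print((np.linalg.inv(T)@d["T"]).round(4))
for x in(-.011,0,.011):
  for b in(0,.01,.02,.03,.0187): 
    P=s["position"]+Rm@[x,0,-b];print(x,b,(proj(d,P)*1.5).round(0))
cv2.imwrite("pics/w4.png",cv2.resize(d["pixels"][180:330,200:320],None,fx=5,fy=4,interpolation=cv2.INTER_CUBIC))
E
```

```text
4.85 pos [586.1 -55.9 108.7] q [0.903 0.429 0.001 0.001] jaw -39.2 F [ 0.2  0.2 -0.4] T [-0.03 -0.02  0.  ] grip -0.004 j [-0.27  0.2   1.87  0.    1.07  0.42]
[[ 3.100e-03  9.465e-01  3.226e-01  8.270e-02]
 [ 1.000e+00 -2.600e-03 -1.800e-03  4.000e-04]
 [-8.000e-04  3.226e-01 -9.465e-01 -1.676e-01]
 [ 0.000e+00  0.000e+00  0.000e+00  1.000e+00]]
-0.011 0 [[380. 358.]]
-0.011 0.01 [[379. 369.]]
-0.011 0.02 [[379. 381.]]
-0.011 0.03 [[379. 395.]]
-0.011 0.0187 [[379. 380.]]
0 0 [[380. 337.]]
0 0.01 [[379. 347.]]
0 0.02 [[379. 358.]]
0 0.03 [[379. 371.]]
0 0.0187 [[379. 357.]]
0.011 0 [[380. 315.]]
0.011 0.01 [[380. 324.]]
0.011 0.02 [[379. 334.]]
0.011 0.03 [[379. 346.]]
0.011 0.0187 [[379. 333.]]
```

View pics/w4.png

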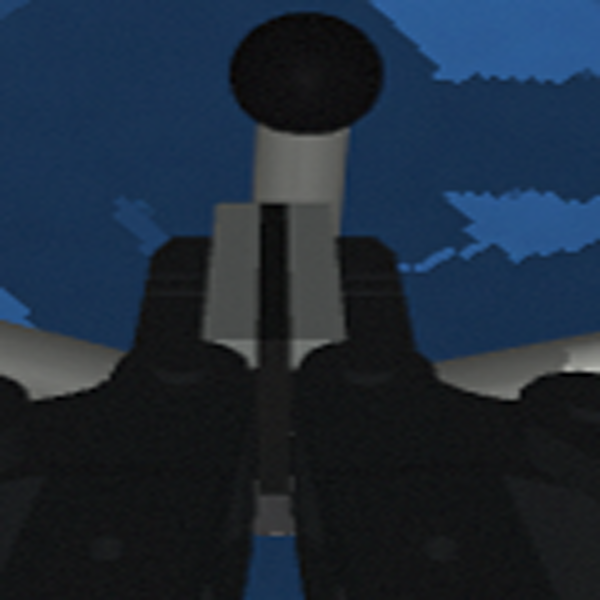

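View pics/s3.png

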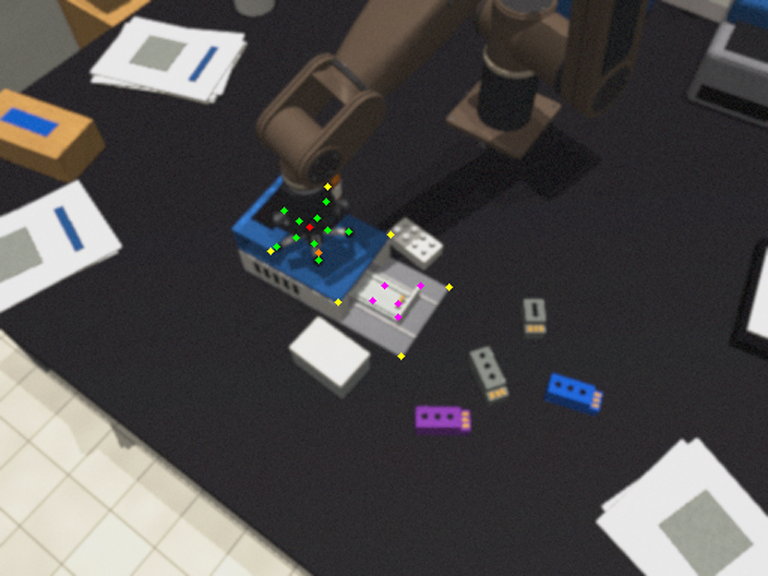

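Request:
jog_arm(
  deltas=[
    {"gripper": 1, "dx": 4, "dy": -6, "dz": 0, "wx": 0, "wy": 0, "wz": -8},
    {"gripper": 1, "dx": 8, "dy": -12, "dz": 0, "wx": 0, "wy": 0, "wz": -16},
    {"gripper": 1, "dx": 12, "dy": -18, "dz": 0, "wx": 0, "wy": 0, "wz": -24},
    {"gripper": 1, "dx": 15, "dy": -23, "dz": 0, "wx": 0, "wy": 0, "wz": -32},
    {"gripper": 1, "dx": 15, "dy": -23, "dz": -4, "wx": 0, "wy": 0, "wz": -36},
    {"gripper": 1, "dx": 15, "dy": -23, "dz": -8, "wx": 0, "wy": 0, "wz": -36},
    {"gripper": 1, "dx": 15, "dy": -23, "dz": -12, "wx": 0, "wy": 0, "wz": -36},
    {"gripper": 1, "dx": 15, "dy": -23, "dz": -12, "wx": 0, "wy": 0, "wz": -36},
  ],
)

```text
clock: 5.7
position: [0.6, -0.079, 0.0943]
orientation: [0.992, 0.128, -0.001, -0.0]
contact_force: [-0.5, -0.6, -0.3]
grip_width: -0.001
```

```bash
python3 st.py; python3 ov.py wrist 2.02 pics/w5.png
```

```text
5.7 pos [600.  -79.   94.3] q [ 0.992  0.128 -0.001 -0.   ] jaw -75.2 F [-0.5 -0.6 -0.3] T [-0.07 -0.01 -0.01] grip -0.001 j [-0.3   0.25  1.84 -0.    1.05  1.01]
```

View pics/w5.png

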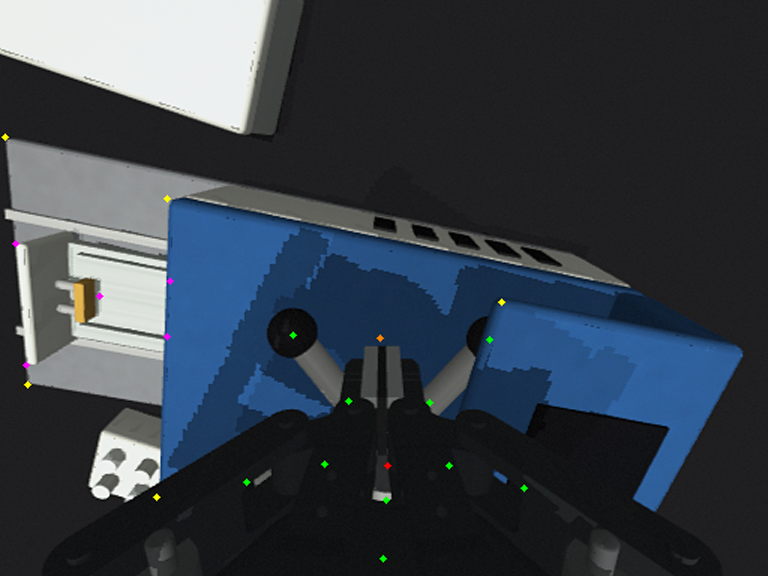

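Request:
jog_arm(
  deltas=[
    {"gripper": 1, "dx": -1, "dy": 4, "dz": 0, "wx": 0, "wy": 0, "wz": 6},
    {"gripper": 1, "dx": -3, "dy": 9, "dz": 0, "wx": 0, "wy": 0, "wz": 12},
    {"gripper": 1, "dx": -6, "dy": 13, "dz": 0, "wx": 0, "wy": 0, "wz": 18},
    {"gripper": 1, "dx": -8, "dy": 17, "dz": 0, "wx": 0, "wy": 0, "wz": 24},
  ],
)

```text
clock: 6.15
position: [0.5941, -0.0631, 0.0965]
orientation: [0.943, 0.334, 0.002, 0.002]
contact_force: [1.7, -2.1, 2.5]
grip_width: -0.001
```

```bash
python3 st.py; python3 ov.py wrist 2.02 pics/w6.png
```

```text
6.15 pos [594.1 -63.1  96.5] q [0.943 0.334 0.002 0.002] jaw -51.0 F [ 1.7 -2.1  2.5] T [-0.27 -0.22  0.  ] grip -0.001 j [-0.27  0.23  1.86 -0.    1.05  0.62]
```

View pics/w6.png

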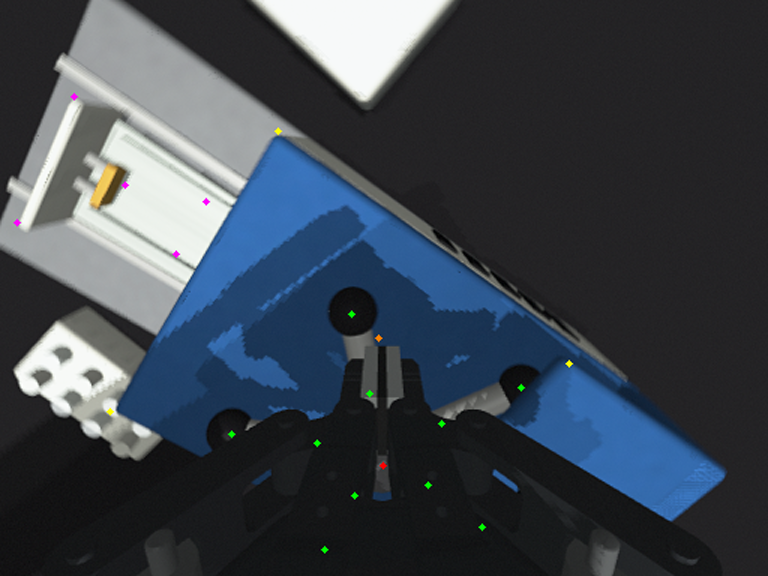

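Request:
jog_arm(
  deltas=[
    {"gripper": 1, "dx": 3, "dy": -6, "dz": 4, "wx": 0, "wy": 0, "wz": -8},
    {"gripper": 1, "dx": 8, "dy": -17, "dz": 0, "wx": 0, "wy": 0, "wz": -16},
    {"gripper": 1, "dx": 8, "dy": -17, "dz": -4, "wx": 0, "wy": 0, "wz": -24},
    {"gripper": 1, "dx": 8, "dy": -17, "dz": -8, "wx": 0, "wy": 0, "wz": -24},
    {"gripper": 1, "dx": 8, "dy": -17, "dz": -11, "wx": 0, "wy": 0, "wz": -24},
    {"gripper": 1, "dx": 8, "dy": -17, "dz": -11, "wx": 0, "wy": 0, "wz": -24},
  ],
)

```text
clock: 6.8
position: [0.5999, -0.0789, 0.0832]
orientation: [0.992, 0.129, -0.001, -0.0]
contact_force: [0.2, 1.0, 0.4]
grip_width: 0.002
```

```bash
python3 st.py; python3 ov.py scene 2.02 pics/s7.png; python3 - <<'E'
import cv2
im=cv2.imread("pics/s7.png");cv2.imwrite("pics/s7c.png",cv2.resize(im[140:370,210:510],None,fx=2.6,fy=2.6))
E
```

```text
6.8 pos [599.9 -78.9  83.2] q [ 0.992  0.129 -0.001 -0.   ] jaw -75.2 F [0.2 1.  0.4] T [-0.    0.04 -0.05] grip 0.002 j [-0.3   0.26  1.84  0.    1.03  1.01]
```

View pics/s7c.png

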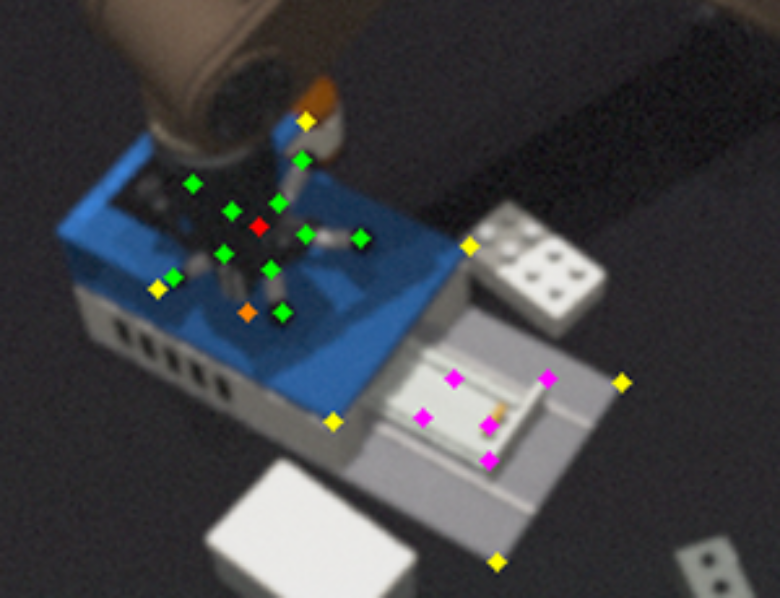

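Request:
jog_arm(
  deltas=[
    {"gripper": 1, "dx": -1, "dy": 4, "dz": 0, "wx": 0, "wy": 0, "wz": 6},
    {"gripper": 1, "dx": -3, "dy": 9, "dz": 0, "wx": 0, "wy": 0, "wz": 12},
    {"gripper": 1, "dx": -6, "dy": 13, "dz": 0, "wx": 0, "wy": 0, "wz": 18},
    {"gripper": 1, "dx": -8, "dy": 17, "dz": 0, "wx": 0, "wy": 0, "wz": 24},
    {"gripper": 1, "dx": -12, "dy": 20, "dz": 0, "wx": 0, "wy": 0, "wz": 30},
  ],
)

```text
clock: 7.35
position: [0.5931, -0.0614, 0.0865]
orientation: [0.924, 0.383, 0.005, 0.005]
contact_force: [9.2, -3.8, -0.6]
grip_width: 0.005
```

```bash
python3 st.py; python3 ov.py wrist 2.02 pics/w8.png
```

```text
7.35 pos [593.1 -61.4  86.5] q [0.924 0.383 0.005 0.005] jaw -45.0 F [ 9.2 -3.8 -0.6] T [-0.55 -1.44 -0.  ] grip 0.005 j [-0.27  0.23  1.87 -0.    1.02  0.51]
```

View pics/w8.png

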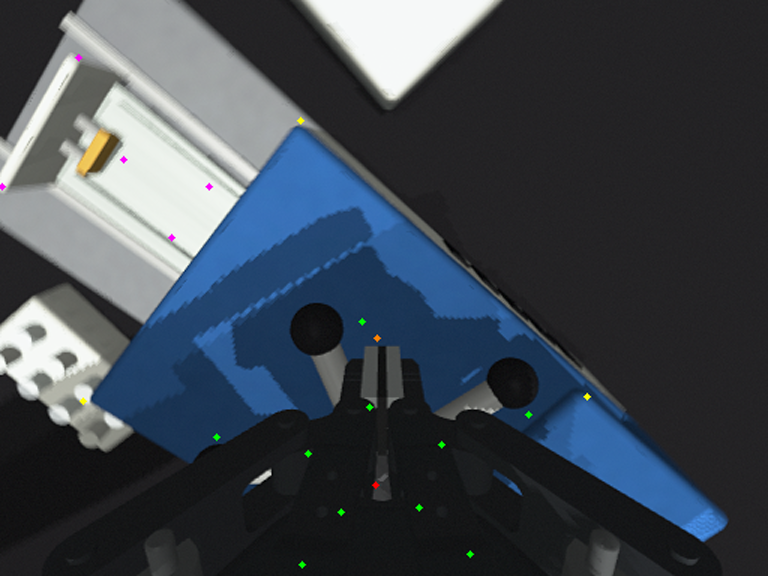

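Request:
jog_arm(
  deltas=[
    {"gripper": 1, "dx": -4, "dy": 4, "dz": 0, "wx": 0, "wy": 0, "wz": 7},
    {"gripper": 1, "dx": -9, "dy": 7, "dz": 0, "wx": 0, "wy": 0, "wz": 14},
    {"gripper": 1, "dx": -14, "dy": 9, "dz": 0, "wx": 0, "wy": 0, "wz": 21},
    {"gripper": 1, "dx": -19, "dy": 11, "dz": 0, "wx": 0, "wy": 0, "wz": 28},
    {"gripper": 1, "dx": -24, "dy": 12, "dz": 0, "wx": 0, "wy": 0, "wz": 35},
    {"gripper": 1, "dx": -29, "dy": 13, "dz": 0, "wx": 0, "wy": 0, "wz": 42},
    {"gripper": 1, "dx": -35, "dy": 13, "dz": 0, "wx": 0, "wy": 0, "wz": 49},
    {"gripper": 1, "dx": -40, "dy": 12, "dz": 0, "wx": 0, "wy": 0, "wz": 56},
    {"gripper": 1, "dx": -46, "dy": 11, "dz": 0, "wx": 0, "wy": 0, "wz": 63},
    {"gripper": 1, "dx": -51, "dy": 9, "dz": 0, "wx": 0, "wy": 0, "wz": 70},
    {"gripper": 1, "dx": -56, "dy": 6, "dz": 0, "wx": 0, "wy": 0, "wz": 77},
  ],
)

```text
clock: 8.5
position: [0.5364, -0.0516, 0.0866]
orientation: [0.485, 0.875, 0.004, 0.004]
contact_force: [7.0, 7.9, 1.5]
grip_width: -0.002
```

```bash
python3 st.py; python3 ov.py wrist 0.35 pics/w9.png
```

```text
8.5 pos [536.4 -51.6  86.6] q [0.485 0.875 0.004 0.004] jaw 32.0 F [7.  7.9 1.5] T [ 1.1  -1.02  0.04] grip -0.002 j [-0.29  0.12  2.01  0.01  1.   -0.85]
```

View pics/w9.png

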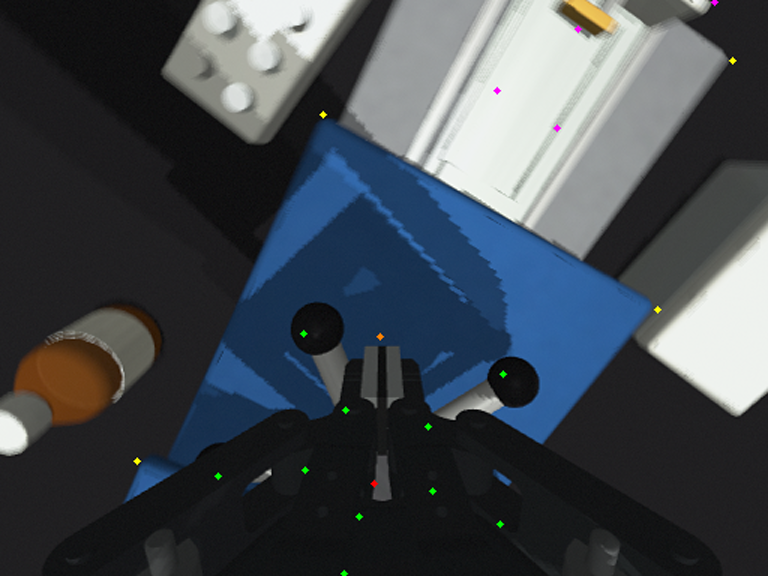

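Request:
jog_arm(
  deltas=[
    {"gripper": 1, "dx": -4, "dy": -3, "dz": 0, "wx": 0, "wy": 0, "wz": 7},
    {"gripper": 1, "dx": -9, "dy": -7, "dz": 0, "wx": 0, "wy": 0, "wz": 14},
    {"gripper": 1, "dx": -11, "dy": -9, "dz": 0, "wx": 0, "wy": 0, "wz": 18},
    {"gripper": 1, "dx": -12, "dy": -11, "dz": 0, "wx": 0, "wy": 0, "wz": 21},
  ],
)

```text
clock: 8.95
position: [0.5234, -0.0623, 0.0864]
orientation: [0.319, 0.948, 0.003, 0.003]
contact_force: [4.7, 9.5, 5.0]
grip_width: -0.001
```

```bash
python3 st.py; python3 ov.py wrist 0.05 pics/w10.png; python3 ov.py top 0.05 pics/t10.png
```

```text
8.95 pos [523.4 -62.3  86.4] q [0.319 0.948 0.003 0.003] jaw 52.8 F [4.7 9.5 5. ] T [ 1.28 -0.6   0.01] grip -0.001 j [-0.31  0.09  2.04  0.01  1.   -1.24]
```

View pics/w10.png

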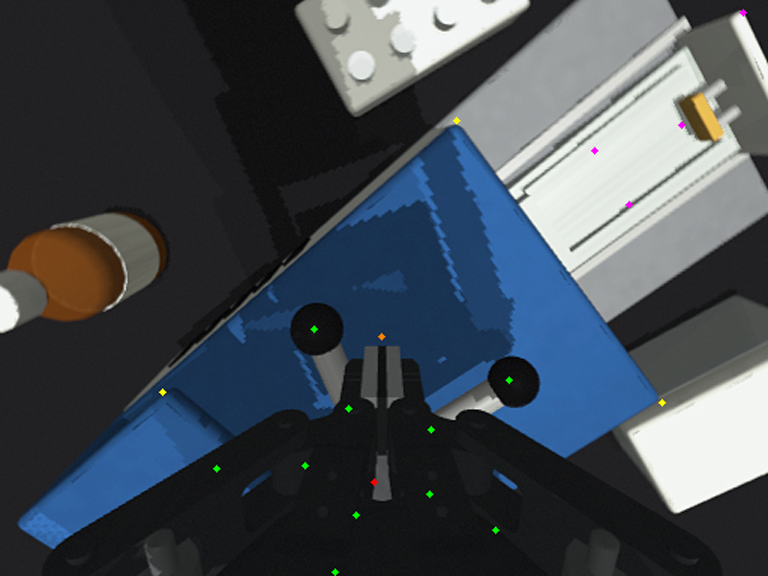

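View pics/t10.png

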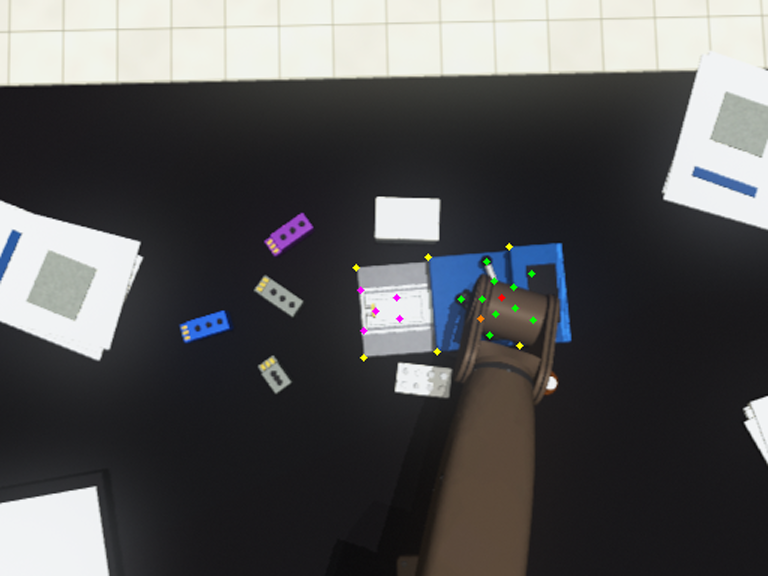

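Request:
jog_arm(
  deltas=[
    {"gripper": 1, "dx": 3, "dy": 4, "dz": 0, "wx": 0, "wy": 0, "wz": 0},
    {"gripper": 1, "dx": 3, "dy": 4, "dz": 30, "wx": 0, "wy": 0, "wz": 0},
    {"gripper": 1, "dx": 3, "dy": 4, "dz": 75, "wx": 0, "wy": 0, "wz": 0},
    {"gripper": 1, "dx": 3, "dy": 4, "dz": 115, "wx": 0, "wy": 0, "wz": 0},
  ],
)

```text
clock: 9.45
position: [0.523, -0.0601, 0.2001]
orientation: [0.319, 0.948, -0.0, -0.001]
contact_force: [1.6, -0.3, 0.5]
grip_width: -0.001
```

```bash
python3 st.py; python3 - <<'E'
from station import imaging
from h import *
p=np.load("p.npy")
for c in("top","scene"):
    d=imaging.camera(c)
    for r in imaging.outline_of(c,"cassette")[:4]:
        m=r["pixels"];col=d["pixels"][m].mean(0);print(c,r["p"],np.round(r["box"]),col.round(), m.sum())
        if col.max()-col.min()<25 and m.sum()>50:
            cnt=max(cv2.findContours(m.astype(np.uint8),0,2)[0],key=cv2.contourArea);rr=cv2.minAreaRect(cnt);b=cv2.boxPoints(rr)
            print(rr,[ray(d,q,0.03)[:2].round(4).tolist() for q in b])
    for r in imaging.pinpoint(c,"cassette")[:4]: print(r["p"],np.round(r["point"]),ray(d,r["point"],0).round(4))
E
```

```text
9.45 pos [523.  -60.1 200.1] q [ 0.319  0.948 -0.    -0.001] jaw 52.8 F [ 1.6 -0.3  0.5] T [-0.02 -0.03  0.01] grip -0.001 j [-0.31 -0.04  1.95 -0.    1.23 -1.23]
top 0.89 [178. 145. 206. 172.] [157.  70. 132.] 457
top 0.68 [122. 207. 156. 228.] [187.  98.  54.] 447
top 0.57 [171. 185. 204. 212.] [132. 144. 140.] 430
((186.5, 197.0), (33.004661560058594, 13.312806129455566), 33.6900634765625) [[0.5881, 0.3453], [0.6184, 0.3245], [0.5657, 0.2491], [0.5355, 0.27]]
0.94 [137. 219.] [0.5191 0.4412 0.    ]
0.77 [190. 160.] [0.686  0.2884 0.    ]
0.76 [184. 197.] [0.5799 0.3098 0.    ]
scene 0.86 [362. 247. 402. 277.] [153.  80.  41.] 729
scene 0.68 [275. 270. 311. 290.] [137.  61. 119.] 662
scene 0.65 [313. 232. 340. 275.] [102. 112. 113.] 613
((325.63922119140625, 250.4381561279297), (37.872413635253906, 17.26088523864746), 66.03751373291016) [[0.5704, 0.2508], [0.529, 0.2741], [0.5906, 0.356], [0.6298, 0.333]]
0.93 [324. 253.] [0.5745 0.3009 0.    ]
0.75 [379. 267.] [0.5266 0.4371 0.    ]
0.71 [294. 282.] [0.6877 0.2793 0.    ]
```

Request:
jog_arm(
  deltas=[
    {"gripper": -0.4, "dx": 5, "dy": 33, "dz": 0, "wx": 0, "wy": 0, "wz": -8},
    {"gripper": -0.4, "dx": 10, "dy": 66, "dz": 0, "wx": 0, "wy": 0, "wz": -16},
    {"gripper": -0.4, "dx": 15, "dy": 100, "dz": 0, "wx": 0, "wy": 0, "wz": -24},
    {"gripper": -0.4, "dx": 20, "dy": 133, "dz": 0, "wx": 0, "wy": 0, "wz": -32},
    {"gripper": -0.4, "dx": 25, "dy": 166, "dz": 0, "wx": 0, "wy": 0, "wz": -40},
    {"gripper": -0.4, "dx": 30, "dy": 200, "dz": 0, "wx": 0, "wy": 0, "wz": -48},
    {"gripper": -0.4, "dx": 35, "dy": 233, "dz": 0, "wx": 0, "wy": 0, "wz": -56},
    {"gripper": -0.4, "dx": 40, "dy": 266, "dz": 0, "wx": 0, "wy": 0, "wz": -64},
    {"gripper": -0.4, "dx": 45, "dy": 300, "dz": 0, "wx": 0, "wy": 0, "wz": -72},
    {"gripper": -0.4, "dx": 50, "dy": 333, "dz": 0, "wx": 0, "wy": 0, "wz": -80},
    {"gripper": -0.4, "dx": 54, "dy": 360, "dz": 0, "wx": 0, "wy": 0, "wz": -88},
    {"gripper": -0.4, "dx": 54, "dy": 360, "dz": 0, "wx": 0, "wy": 0, "wz": -88},
  ],
)

```text
clock: 10.95
position: [0.5761, 0.3022, 0.196]
orientation: [0.888, 0.461, -0.002, -0.001]
contact_force: [0.5, -0.6, -0.4]
grip_width: 0.698
```

```bash
python3 st.py; cat > cass.py <<'E'
import sys
from station import imaging,robot
from h import *
# overlay cassette model x,y(mm),yaw(deg)
x,y,a=map(float,sys.argv[1:4]);d=imaging.camera("wrist");np.savez("lastw.npz",**{k:d[k] for k in d})
im=d["pixels"].copy();p=(x/1e3,y/1e3,np.radians(a))
for P,c in(([[18,-45,40],[-18,-45,40],[18,29,40],[-18,29,40]],(0,255,0)),([[18,45,26],[-18,45,26],[18,29,26],[-18,29,26]],(0,0,255)),([[18,-45,0],[-18,-45,0],[18,45,0],[-18,45,0]],(255,0,255))):
    for u,v in proj(d,A(p,np.array(P)/1e3)): cv2.circle(im,(int(round(u)),int(round(v))),1,c,-1)
cv2.circle(im,tuple(int(round(k)) for k in proj(d,robot.get_state()["position"])[0]),2,(0,128,255),-1)
cv2.imwrite(sys.argv[4],cv2.resize(im,None,fx=1.56,fy=1.56,interpolation=cv2.INTER_CUBIC))
E
python3 cass.py 577 299 -35 pics/c1.png
```

```text
10.95 pos [576.1 302.2 196. ] q [ 0.888  0.461 -0.002 -0.001] jaw -35.1 F [ 0.5 -0.6 -0.4] T [-0.04  0.   -0.02] grip 0.698 j [0.33 0.24 1.65 0.   1.25 0.94]
```

View pics/c1.png

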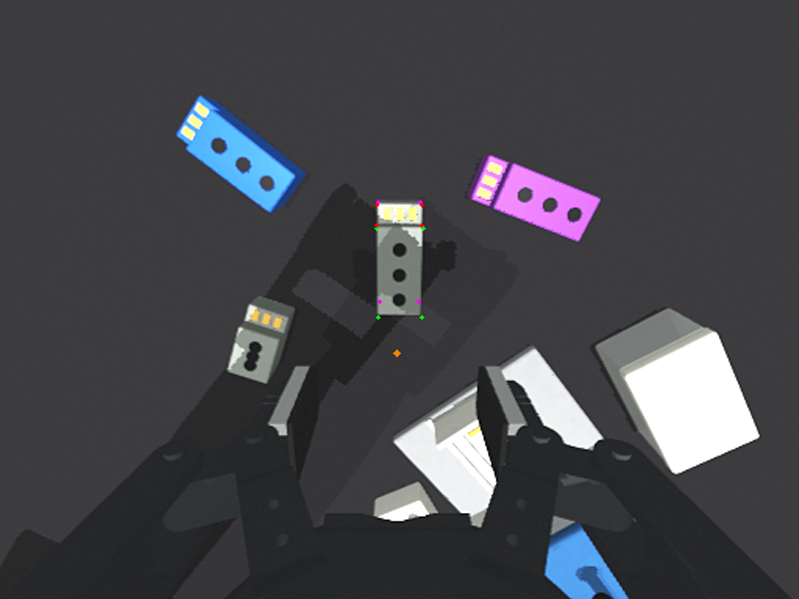

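```bash
python3 - <<'E'
from h import *
from station import robot
from scipy.spatial.transform import Rotation as R
d=dict(np.load("lastw.npz"));s=robot.get_state();Rm=R.from_quat(s["orientation"]).as_matrix()
for x in(.011,-.011):
  for b in(0,.01,.02,.03,.04):
    print(x,b,[(proj(d,s["position"]+Rm@[x,y,-b])[0]*1.56).round(0).tolist() for y in(-.0297,.0297)])
E
```

```text
0.011 0 [[328.0, 330.0], [465.0, 330.0]]
0.011 0.01 [[324.0, 340.0], [468.0, 339.0]]
0.011 0.02 [[320.0, 350.0], [473.0, 350.0]]
0.011 0.03 [[316.0, 363.0], [477.0, 362.0]]
0.011 0.04 [[310.0, 376.0], [483.0, 376.0]]
-0.011 0 [[331.0, 375.0], [462.0, 375.0]]
-0.011 0.01 [[327.0, 386.0], [466.0, 386.0]]
-0.011 0.02 [[323.0, 399.0], [470.0, 399.0]]
-0.011 0.03 [[319.0, 414.0], [474.0, 414.0]]
-0.011 0.04 [[314.0, 430.0], [479.0, 430.0]]
```

Request:
jog_arm(
  deltas=[
    {"gripper": -0.4, "dx": 1, "dy": -3, "dz": -45, "wx": 0, "wy": 0, "wz": 0},
    {"gripper": -0.4, "dx": 1, "dy": -3, "dz": -90, "wx": 0, "wy": 0, "wz": 0},
    {"gripper": -0.4, "dx": 1, "dy": -3, "dz": -130, "wx": 0, "wy": 0, "wz": 0},
    {"gripper": -0.4, "dx": 1, "dy": -3, "dz": -155, "wx": 0, "wy": 0, "wz": 0},
    {"gripper": -0.4, "dx": 1, "dy": -3, "dz": -170, "wx": 0, "wy": 0, "wz": 0},
    {"gripper": -0.4, "dx": 1, "dy": -3, "dz": -180, "wx": 0, "wy": 0, "wz": 0},
    {"gripper": -0.4, "dx": 1, "dy": -3, "dz": -180, "wx": 0, "wy": 0, "wz": 0},
  ],
)

```text
clock: 11.7
position: [0.5779, 0.296, 0.0179]
orientation: [0.888, 0.46, -0.001, -0.0]
contact_force: [-0.3, -0.1, -0.3]
grip_width: 0.696
```

```bash
python3 st.py; python3 cass.py 577 299.5 -35 pics/c2.png
```

```text
11.7 pos [577.9 296.   17.9] q [ 0.888  0.46  -0.001 -0.   ] jaw -35.3 F [-0.3 -0.1 -0.3] T [-0.02 -0.   -0.  ] grip 0.696 j [ 0.32  0.44  1.75 -0.    0.95  0.93]
```

View pics/c2.png

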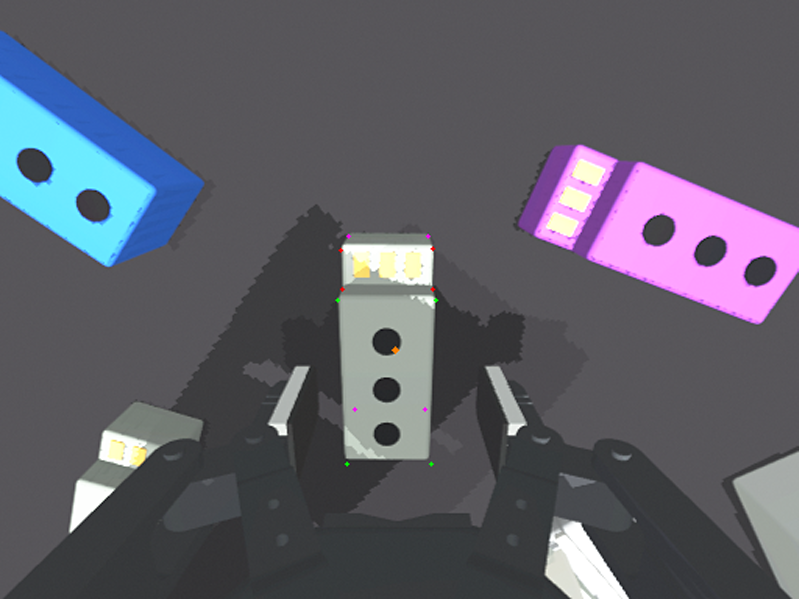

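Request:
jog_arm(
  deltas=[
    {"gripper": -0.4, "dx": -1, "dy": 5, "dz": -8, "wx": 0, "wy": 0, "wz": 0},
    {"gripper": -0.4, "dx": -1, "dy": 5, "dz": -16, "wx": 0, "wy": 0, "wz": 0},
    {"gripper": -0.4, "dx": -1, "dy": 5, "dz": -24, "wx": 0, "wy": 0, "wz": 0},
    {"gripper": -0.4, "dx": -1, "dy": 5, "dz": -30, "wx": 0, "wy": 0, "wz": 0},
    {"gripper": -0.4, "dx": -1, "dy": 5, "dz": -30, "wx": 0, "wy": 0, "wz": 0},
  ],
)

```text
clock: 12.25
position: [0.5764, 0.3014, -0.0125]
orientation: [0.888, 0.46, -0.001, -0.0]
contact_force: [-0.2, -0.8, -0.2]
grip_width: 0.701
```

```bash
python3 st.py; python3 cass.py 577 301 -35 pics/c3.png
```

```text
12.25 pos [576.4 301.4 -12.5] q [ 0.888  0.46  -0.001 -0.   ] jaw -35.3 F [-0.2 -0.8 -0.2] T [-0.01  0.03  0.04] grip 0.701 j [ 0.33  0.49  1.75 -0.    0.9   0.94]
```

View pics/c3.png

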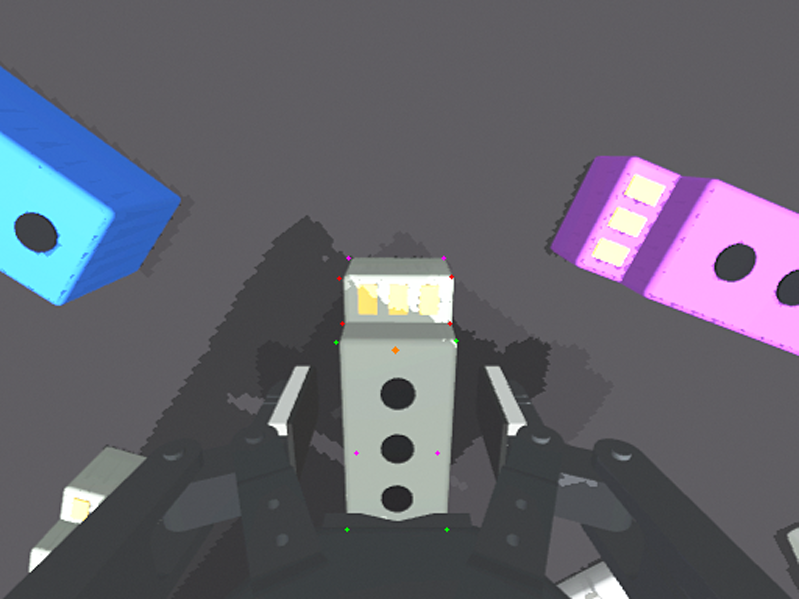

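Request:
jog_arm(
  deltas=[
    {"gripper": -0.4, "dx": 0, "dy": 0, "dz": -4, "wx": 0, "wy": 0, "wz": 0},
    {"gripper": 0.5, "dx": 0, "dy": 0, "dz": -4, "wx": 0, "wy": 0, "wz": 0},
    {"gripper": 0.5, "dx": 0, "dy": 0, "dz": -4, "wx": 0, "wy": 0, "wz": 0},
    {"gripper": 0.5, "dx": 0, "dy": 0, "dz": -4, "wx": 0, "wy": 0, "wz": 0},
    {"gripper": 0.5, "dx": 0, "dy": 0, "dz": -4, "wx": 0, "wy": 0, "wz": 0},
    {"gripper": 0.5, "dx": 0, "dy": 0, "dz": -4, "wx": 0, "wy": 0, "wz": 0},
  ],
  squeeze=60,
)

```text
clock: 12.9
position: [0.5777, 0.3018, -0.0148]
orientation: [0.888, 0.46, 0.0, 0.0]
contact_force: [1.5, -0.8, 0.8]
grip_width: 0.411
```

```bash
python3 st.py
```

```text
12.9 pos [577.7 301.8 -14.8] q [0.888 0.46  0.    0.   ] jaw -35.3 F [ 1.5 -0.8  0.8] T [ 0.02 -0.06 -0.  ] grip 0.411 j [ 0.33  0.49  1.75 -0.    0.9   0.94]
```

Request:
jog_arm(
  deltas=[
    {"gripper": 0.5, "dx": 0, "dy": 0, "dz": 15, "wx": 0, "wy": 0, "wz": 0},
    {"gripper": 0.5, "dx": 0, "dy": 0, "dz": 50, "wx": 0, "wy": 0, "wz": 0},
    {"gripper": 0.5, "dx": 0, "dy": 0, "dz": 90, "wx": 0, "wy": 0, "wz": 0},
    {"gripper": 0.5, "dx": -5, "dy": -35, "dz": 120, "wx": 0, "wy": 0, "wz": 8},
    {"gripper": 0.5, "dx": -10, "dy": -80, "dz": 120, "wx": 0, "wy": 0, "wz": 16},
    {"gripper": 0.5, "dx": -15, "dy": -125, "dz": 120, "wx": 0, "wy": 0, "wz": 24},
    {"gripper": 0.5, "dx": -20, "dy": -165, "dz": 120, "wx": 0, "wy": 0, "wz": 32},
    {"gripper": 0.5, "dx": -25, "dy": -200, "dz": 120, "wx": 0, "wy": 0, "wz": 38},
    {"gripper": 0.5, "dx": -29, "dy": -221, "dz": 120, "wx": 0, "wy": 0, "wz": 38.5},
    {"gripper": 0.5, "dx": -29, "dy": -221, "dz": 120, "wx": 0, "wy": 0, "wz": 38.5},
  ],
)

```text
clock: 13.9
position: [0.5479, 0.0784, 0.1056]
orientation: [0.688, 0.726, -0.0, 0.0]
contact_force: [0.8, 0.7, -2.2]
grip_width: 0.412
```

```bash
python3 st.py; python3 ov.py wrist 0.06 pics/w11.png; python3 ov.py scene 0.06 pics/s11.png
```

```text
13.9 pos [547.9  78.4 105.6] q [ 0.688  0.726 -0.     0.   ] jaw 3.0 F [ 0.8  0.7 -2.2] T [-0.01 -0.03 -0.06] grip 0.412 j [-0.04  0.13  1.96 -0.    1.05 -0.09]
```

View pics/w11.png

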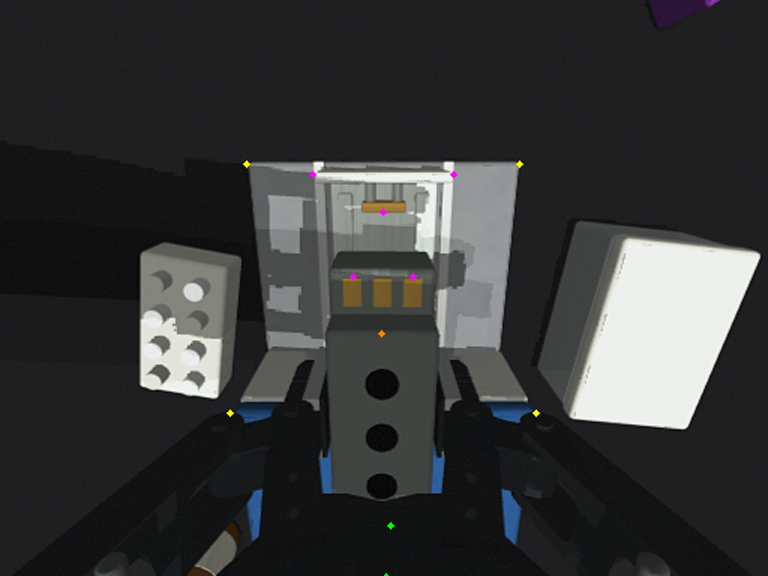

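View pics/s11.png

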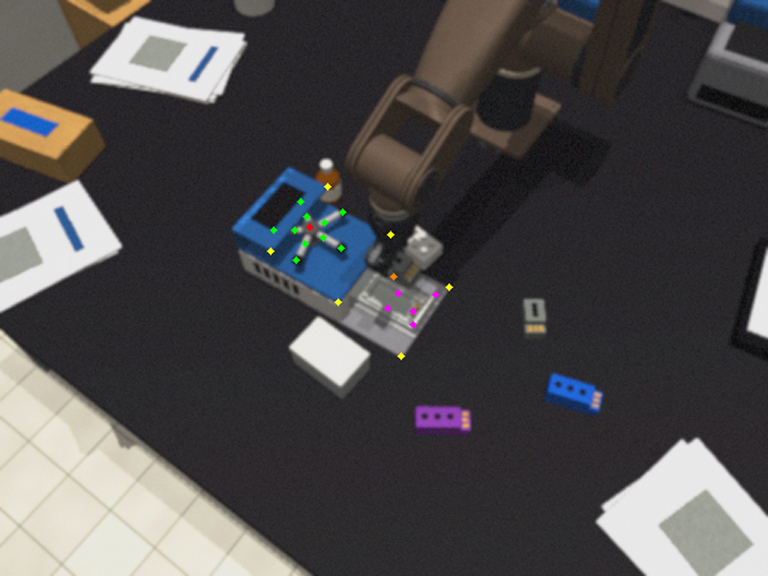

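```bash
cat > hold.py <<'E'
import sys
from station import imaging,robot
from h import *
from scipy.spatial.transform import Rotation as R
ox,oy,oz=map(float,sys.argv[1:4]) # cassette origin rel TCP in cassette axes, mm (axes: x=tool y, y=tool x, z=-tool z)
d=imaging.camera("wrist");s=robot.get_state();Rm=R.from_quat(s["orientation"]).as_matrix();im=d["pixels"].copy()
def W(P): P=np.array(P,float)+[ox,oy,oz];return s["position"]+np.c_[P[:,1],P[:,0],-P[:,2]]/1e3@Rm.T
for P,c in(([[18,29,40],[-18,29,40]],(0,255,0)),([[18,45,26],[-18,45,26],[18,29,26],[-18,29,26]],(0,0,255)),([[18,45,0],[-18,45,0]],(255,0,255))):
    for u,v in proj(d,W(P)): cv2.circle(im,(int(round(u)),int(round(v))),1,c,-1)
p=np.load("p.npy")
def an(P): 
    w=W(P)-[p[0],p[1],0];c,s_=np.cos(p[2]),np.sin(p[2]);return np.c_[c*w[:,0]+s_*w[:,1],-s_*w[:,0]+c*w[:,1],w[:,2]]*1e3
print("rel nest: nose bottom, tail bottom, origin",(an([[0,45,0],[0,-45,0],[0,0,0]])-[0,94,22]).round(1).tolist())
cv2.imwrite(sys.argv[4],cv2.resize(im[60:384,100:420],None,fx=2.4,fy=1.8,interpolation=cv2.INTER_CUBIC))
E
python3 hold.py 0 -1 14.8 pics/h1.png; python3 st.py
```

```text
rel nest: nose bottom, tail bottom, origin [[-0.3, 45.4, 98.3], [-0.1, -44.6, 98.3], [-0.2, 0.4, 98.3]]
14.05 pos [548.6  81.2 105.5] q [0.687 0.727 0.    0.   ] jaw 3.2 F [-0.3  1.1 -2.4] T [-0.02  0.02  0.03] grip 0.412 j [-0.04  0.13  1.96  0.    1.05 -0.09]
```

View pics/h1.png

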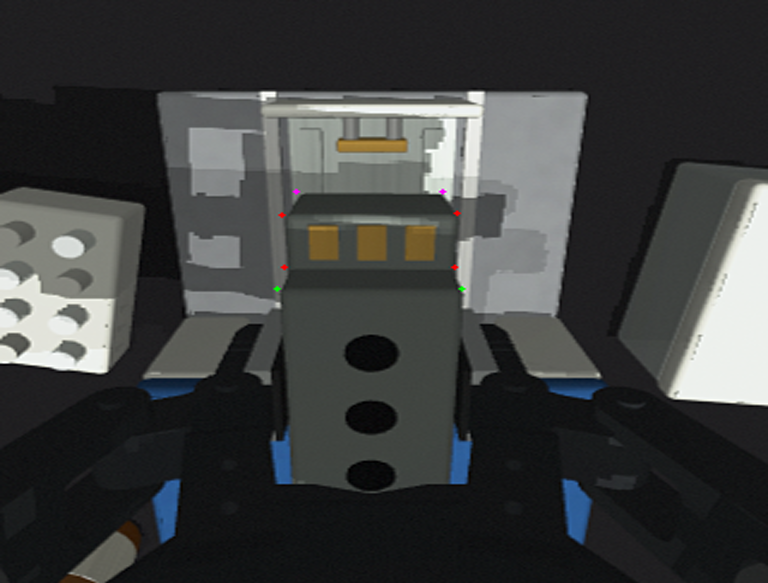

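Request:
jog_arm(
  deltas=[
    {"gripper": 0.5, "dx": 0, "dy": -4, "dz": -30, "wx": -4, "wy": -0.2, "wz": 0},
    {"gripper": 0.5, "dx": 0, "dy": -8, "dz": -60, "wx": -8, "wy": -0.4, "wz": 0},
    {"gripper": 0.5, "dx": 0, "dy": -8, "dz": -70, "wx": -9, "wy": -0.5, "wz": 0},
    {"gripper": 0.5, "dx": 0, "dy": -8, "dz": -70, "wx": -9, "wy": -0.5, "wz": 0},
    {"gripper": 0.5, "dx": 0, "dy": -8, "dz": -70, "wx": -9, "wy": -0.5, "wz": 0},
  ],
)

```text
clock: 14.55
position: [0.5494, 0.0734, 0.036]
orientation: [0.684, 0.725, -0.053, 0.057]
contact_force: [-0.3, 0.1, -1.4]
grip_width: 0.411
```

```bash
python3 hold.py 0.3 -1 14.3 pics/h2.png; python3 st.py
```

```text
rel nest: nose bottom, tail bottom, origin [[1.0, 38.9, 22.0], [1.1, -50.0, 36.0], [1.0, -5.6, 29.0]]
14.6 pos [550.   73.1  36.7] q [ 0.685  0.725 -0.053  0.058] jaw 3.2 F [-0.2  0.9 -1.4] T [ 0.09 -0.03  0.06] grip 0.41 j [ 0.03  0.24  1.98 -0.2   0.92  0.09]
```

View pics/h2.png

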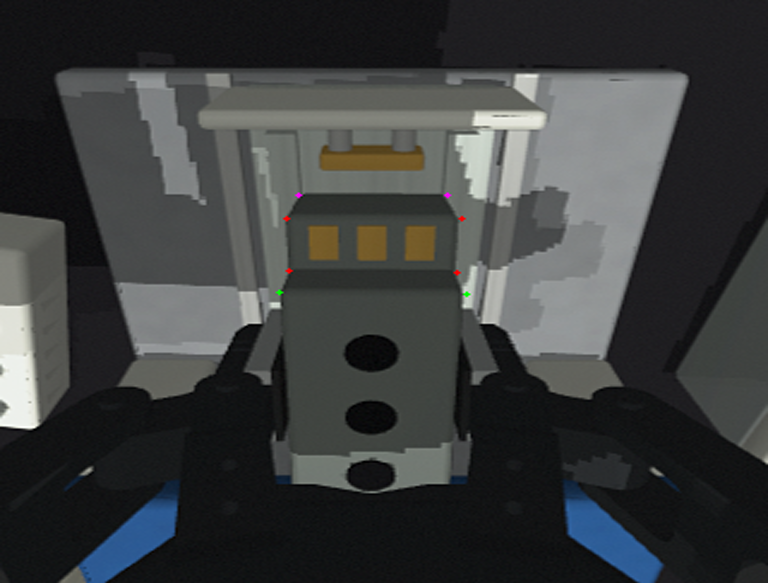

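Request:
jog_arm(
  deltas=[
    {"gripper": 0.5, "dx": -0.5, "dy": -1, "dz": -7, "wx": 0, "wy": 0, "wz": 0},
    {"gripper": 0.5, "dx": -0.5, "dy": -1, "dz": -14, "wx": 0, "wy": 0, "wz": 0},
    {"gripper": 0.5, "dx": -0.5, "dy": -1, "dz": -18, "wx": 0, "wy": 0, "wz": 0},
    {"gripper": 0.5, "dx": -0.5, "dy": -1, "dz": -18, "wx": 0, "wy": 0, "wz": 0},
  ],
)

```text
clock: 15.0
position: [0.5477, 0.0715, 0.0164]
orientation: [0.685, 0.724, -0.054, 0.057]
contact_force: [-0.3, 0.2, -2.1]
grip_width: 0.412
```

```bash
python3 hold.py 0.3 -1 14.3 pics/h3.png; python3 st.py
```

```text
rel nest: nose bottom, tail bottom, origin [[-1.3, 37.4, 1.9], [-1.1, -51.4, 16.0], [-1.2, -7.0, 8.9]]
15.05 pos [547.8  71.6  16.7] q [ 0.685  0.724 -0.054  0.057] jaw 3.2 F [ 0.6  0.8 -2.5] T [ 0.16 -0.    0.02] grip 0.413 j [ 0.02  0.27  1.99 -0.2   0.89  0.1 ]
```

View pics/h3.png

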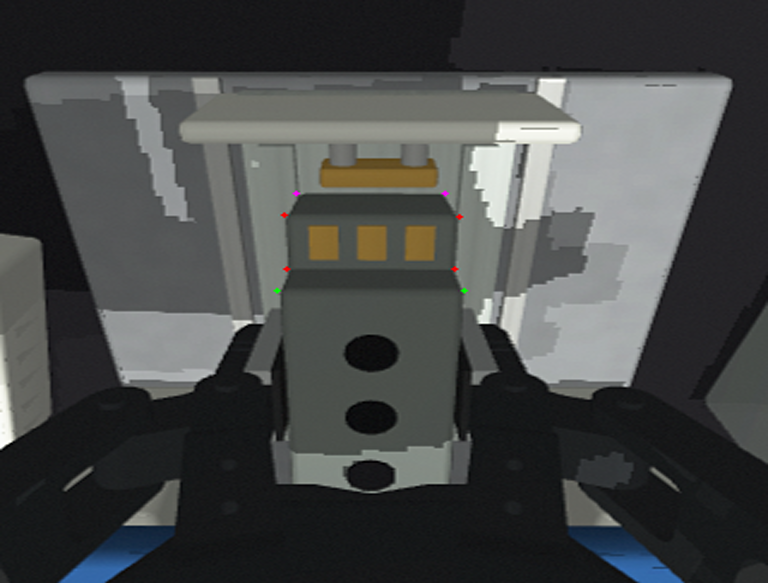

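Request:
jog_arm(
  deltas=[
    {"gripper": 0.5, "dx": 1.3, "dy": 0, "dz": 1, "wx": 0, "wy": 0, "wz": 0},
    {"gripper": 0.5, "dx": 1.3, "dy": 4, "dz": 1, "wx": 0, "wy": 0, "wz": 0},
    {"gripper": 0.5, "dx": 1, "dy": 7, "dz": 1, "wx": 0, "wy": 0, "wz": 0},
    {"gripper": 0.5, "dx": 1, "dy": 10, "dz": 1, "wx": 0, "wy": 0, "wz": 0},
    {"gripper": 0.5, "dx": 1, "dy": 10, "dz": 1, "wx": 0, "wy": 0, "wz": 0},
    {"gripper": 0.5, "dx": 1, "dy": 10, "dz": 1, "wx": 0, "wy": 0, "wz": 0},
  ],
)

```text
clock: 15.65
position: [0.5495, 0.0805, 0.0186]
orientation: [0.684, 0.725, -0.055, 0.058]
contact_force: [1.1, -7.0, -2.4]
grip_width: 0.414
```

```bash
python3 hold.py 0.3 -1 14.3 pics/h4.png; python3 st.py
```

```text
rel nest: nose bottom, tail bottom, origin [[0.9, 46.3, 3.6], [1.2, -42.6, 18.0], [1.0, 1.9, 10.8]]
15.7 pos [549.5  80.5  18.5] q [ 0.684  0.725 -0.055  0.058] jaw 3.3 F [ 0.8 -5.9 -2.1] T [-1.   -0.12  0.04] grip 0.41 j [ 0.04  0.28  1.98 -0.21  0.89  0.11]
```

View pics/h4.png

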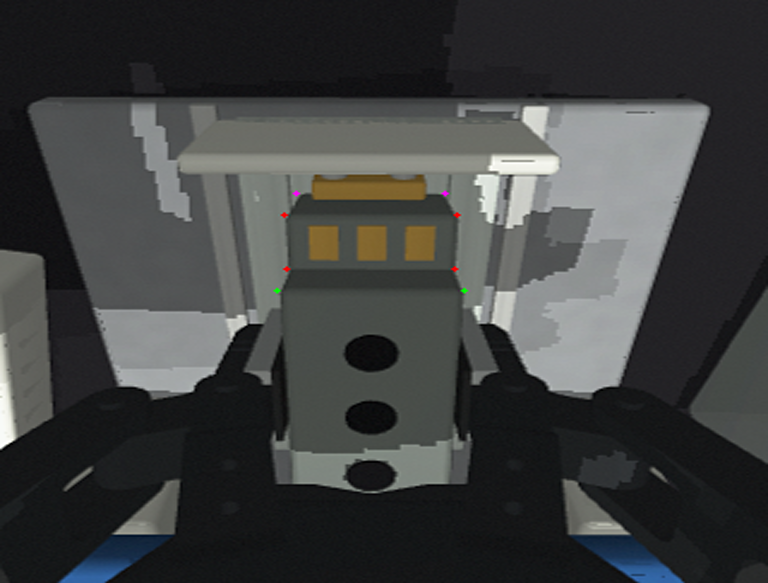

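Request:
jog_arm(
  deltas=[
    {"gripper": 0.5, "dx": -0.5, "dy": 1.5, "dz": 0, "wx": 0, "wy": 0, "wz": 0},
    {"gripper": 0.5, "dx": -0.5, "dy": 2.5, "dz": -1, "wx": 0, "wy": 0, "wz": 0},
    {"gripper": 0.5, "dx": -0.5, "dy": 3, "dz": -3, "wx": 2, "wy": 0.1, "wz": 0},
    {"gripper": 0.5, "dx": -0.5, "dy": 3.4, "dz": -5, "wx": 4, "wy": 0.2, "wz": 0},
    {"gripper": 0.5, "dx": -0.5, "dy": 3.8, "dz": -7, "wx": 6, "wy": 0.3, "wz": 0},
    {"gripper": 0.5, "dx": -0.5, "dy": 4.2, "dz": -9, "wx": 8, "wy": 0.4, "wz": 0},
    {"gripper": 0.5, "dx": -0.5, "dy": 4.2, "dz": -10, "wx": 9, "wy": 0.5, "wz": 0},
    {"gripper": 0.5, "dx": -0.5, "dy": 4.2, "dz": -10, "wx": 9, "wy": 0.5, "wz": 0},
  ],
)

```text
clock: 16.5
position: [0.5498, 0.084, 0.0093]
orientation: [0.687, 0.727, -0.0, 0.002]
contact_force: [-0.6, -5.6, 2.9]
grip_width: 0.411
```

```bash
python3 hold.py 0.3 -1 14.3 pics/h5.png; python3 st.py
```

```text
rel nest: nose bottom, tail bottom, origin [[1.3, 48.3, 1.5], [1.6, -41.7, 1.8], [1.5, 3.3, 1.6]]
16.55 pos [549.8  84.2   9.3] q [ 0.687  0.727 -0.     0.002] jaw 3.3 F [-0.4 -6.4  2.6] T [-0.98  0.09  0.03] grip 0.409 j [-0.03  0.28  1.99 -0.    0.87 -0.08]
```

View pics/h5.png

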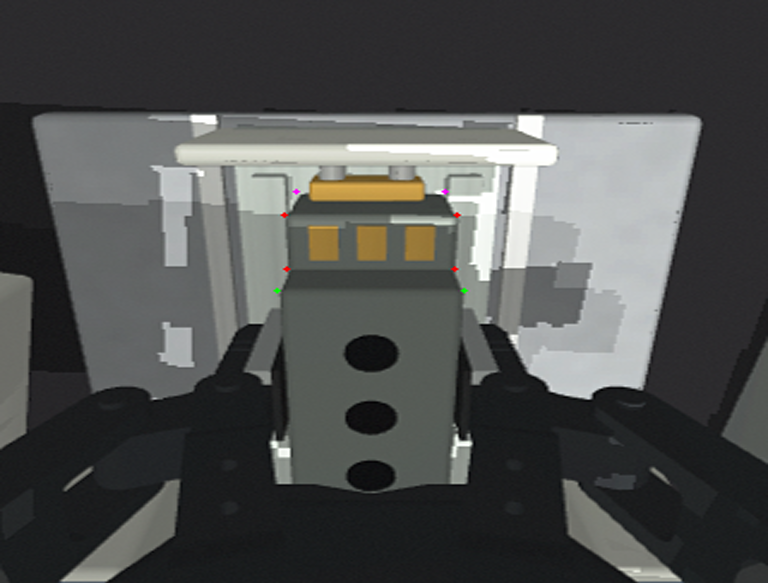

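Request:
jog_arm(
  deltas=[
    {"gripper": 0.5, "dx": -0.8, "dy": 0, "dz": -1, "wx": 0, "wy": 0, "wz": 0},
    {"gripper": 0.5, "dx": -0.8, "dy": -0.5, "dz": -1.5, "wx": 0, "wy": 0, "wz": 0},
    {"gripper": 0, "dx": -0.8, "dy": -0.5, "dz": -1.5, "wx": 0, "wy": 0, "wz": 0},
    {"gripper": -0.3, "dx": -0.8, "dy": -0.5, "dz": -1.5, "wx": 0, "wy": 0, "wz": 0},
    {"gripper": -0.3, "dx": -0.8, "dy": -0.5, "dz": -1.5, "wx": 0, "wy": 0, "wz": 0},
    {"gripper": -0.3, "dx": -0.8, "dy": -0.5, "dz": -1.5, "wx": 0, "wy": 0, "wz": 0},
  ],
)

```text
clock: 17.15
position: [0.5475, 0.0859, 0.0064]
orientation: [0.687, 0.727, 0.0, -0.0]
contact_force: [-0.8, 0.6, 0.8]
grip_width: 0.654
```

```bash
python3 hold.py 0.3 -1 14.3 pics/h6.png; python3 st.py
```

```text
rel nest: nose bottom, tail bottom, origin [[-0.8, 50.0, -1.3], [-0.6, -40.0, -1.3], [-0.7, 5.0, -1.3]]
17.2 pos [547.5  85.8   6.4] q [ 0.687  0.727 -0.    -0.   ] jaw 3.3 F [-0.4 -0.2 -1.3] T [-0.01 -0.03 -0.01] grip 0.651 j [-0.03  0.28  2.    0.    0.87 -0.08]
```

View pics/h6.png

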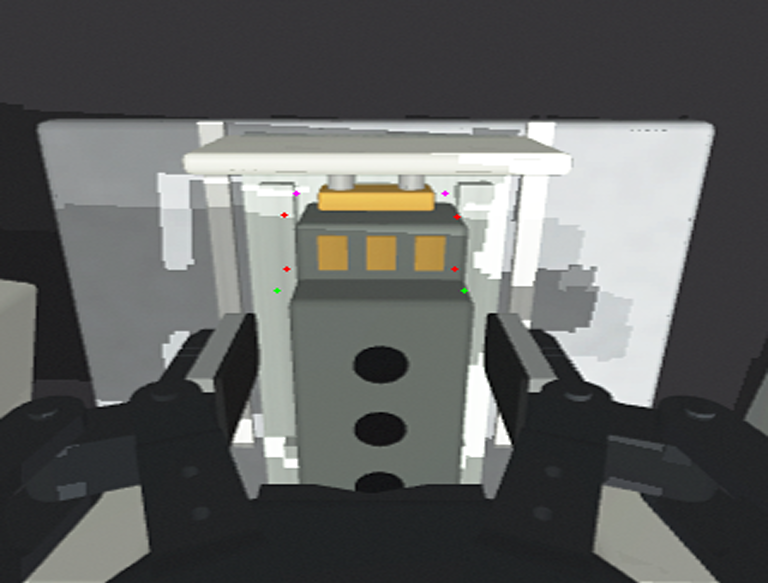

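Request:
jog_arm(
  deltas=[
    {"gripper": -0.3, "dx": 0.5, "dy": -3, "dz": 20, "wx": 0, "wy": 0, "wz": 0},
    {"gripper": -0.3, "dx": 0.5, "dy": -3, "dz": 50, "wx": 0, "wy": 0, "wz": 0},
    {"gripper": -0.3, "dx": 0, "dy": -3, "dz": 90, "wx": 0, "wy": 0, "wz": 0},
    {"gripper": 1, "dx": 0, "dy": -3, "dz": 120, "wx": 0, "wy": 0, "wz": 0},
    {"gripper": 1, "dx": 0, "dy": -3, "dz": 120, "wx": 0, "wy": 0, "wz": 0},
    {"gripper": 1, "dx": 0, "dy": -3, "dz": 120, "wx": 0, "wy": 0, "wz": 0},
  ],
)

```text
clock: 17.8
position: [0.5479, 0.0826, 0.127]
orientation: [0.687, 0.727, 0.0, 0.0]
contact_force: [-0.3, 0.5, -0.8]
grip_width: 0.146
```

```bash
python3 st.py; cat > seat.py <<'E'
import sys
from station import imaging
from h import *
cam,yn,out=sys.argv[1],float(sys.argv[2]),sys.argv[3]
d=imaging.camera(cam);im=d["pixels"].copy();p=np.load("p.npy")
B=[[18,-45,40],[-18,-45,40],[18,29,40],[-18,29,40],[18,45,26],[-18,45,26]]
for P,c in((B,(0,255,0)),([[13,47,36-22],[-13,47,36-22],[37.5,67,30],[-37.5,67,30],[25,-43,10],[-25,-43,10],[28,0,5],[-28,0,5]],(0,0,255))):
    for u,v in proj(d,A(p,(np.array(P)+[0,yn,22])/1e3)): cv2.circle(im,(int(round(u)),int(round(v))),1,c,-1)
if cam!="wrist":
    im=im[110:260,180:340]; im=cv2.resize(im,None,fx=4.5,fy=4,interpolation=cv2.INTER_CUBIC)
else: im=cv2.resize(im,None,fx=1.56,fy=1.56,interpolation=cv2.INTER_CUBIC)
cv2.imwrite(out,im)
E
python3 seat.py wrist 94 pics/k1.png; python3 seat.py scene 94 pics/k2.png
```

```text
17.8 pos [547.9  82.6 127. ] q [0.687 0.727 0.    0.   ] jaw 3.2 F [-0.3  0.5 -0.8] T [-0.02 -0.03 -0.01] grip 0.146 j [-0.03  0.1   1.94  0.    1.09 -0.09]
```

View pics/k1.png

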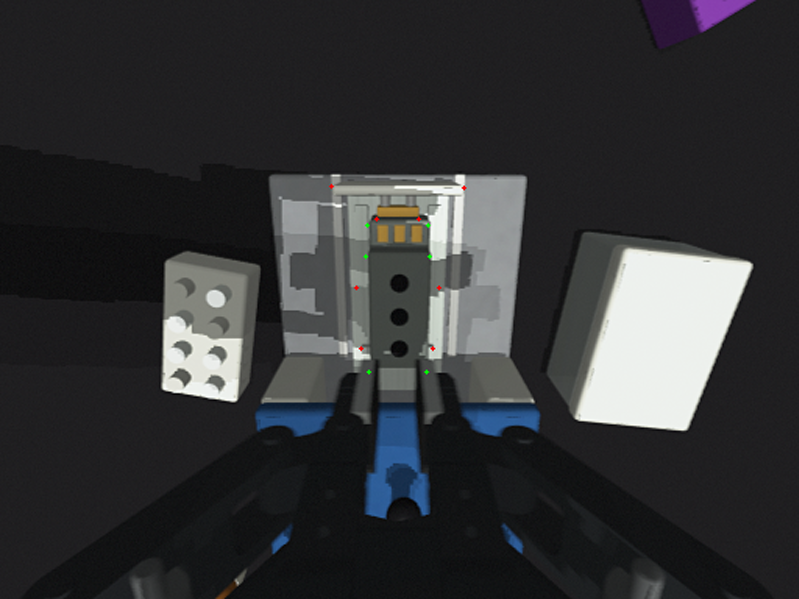

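View pics/k2.png

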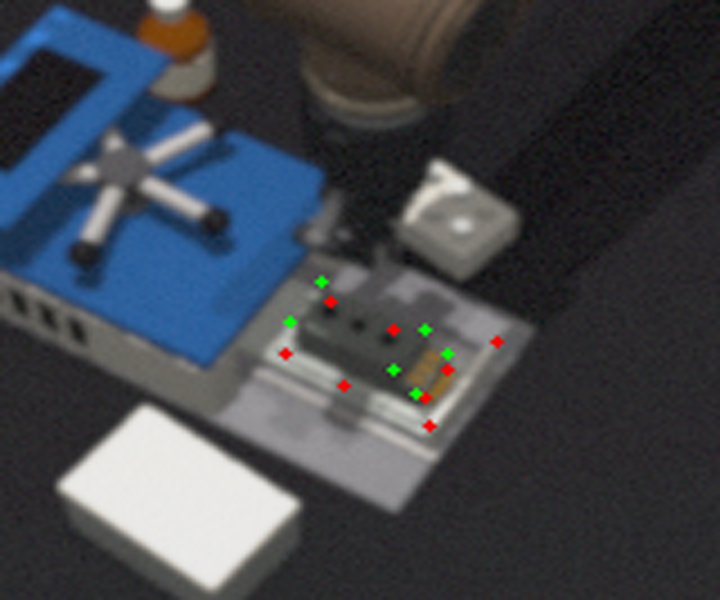

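Request:
jog_arm(
  deltas=[
    {"gripper": 1, "dx": 0, "dy": -20, "dz": 30, "wx": 0, "wy": 0, "wz": 0},
    {"gripper": 1, "dx": 0, "dy": -50, "dz": 50, "wx": 0, "wy": 0, "wz": 0},
    {"gripper": 1, "dx": 0, "dy": -70, "dz": 60, "wx": 0, "wy": 0, "wz": 0},
    {"gripper": 1, "dx": 0, "dy": -70, "dz": 60, "wx": 0, "wy": 0, "wz": 0},
  ],
)

```text
clock: 18.3
position: [0.548, 0.0106, 0.1866]
orientation: [0.688, 0.726, -0.0, 0.0]
contact_force: [-0.4, 0.5, -0.1]
grip_width: -0.001
```

```bash
sed -i 's/else: im=/else: im=im[60:300,100:420];im=/; s/fx=1.56,fy=1.56/fx=2.5,fy=2.5/' seat.py; python3 seat.py wrist 94 pics/k3.png; python3 seat.py scene 94 pics/k4.png;  python3 seat.py top 94 pics/k5.png
```

```text
(no output)
```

View pics/k3.png

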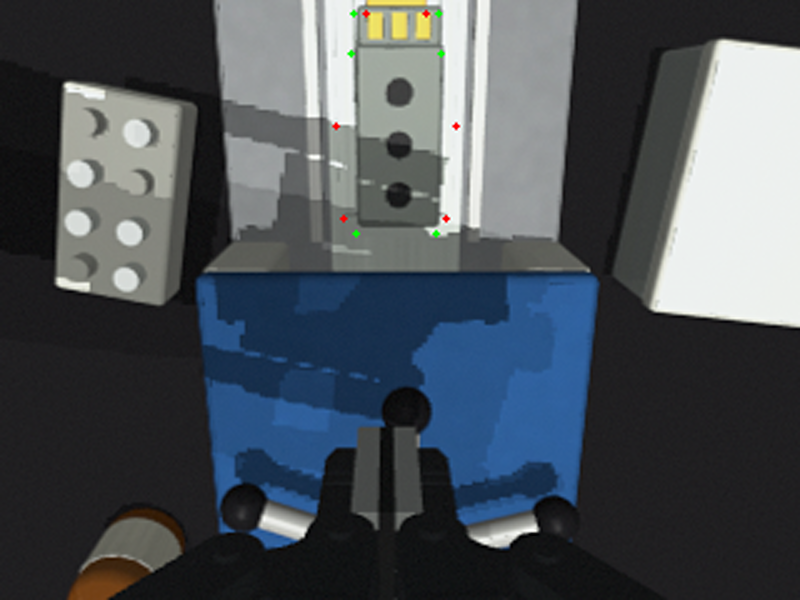

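View pics/k5.png

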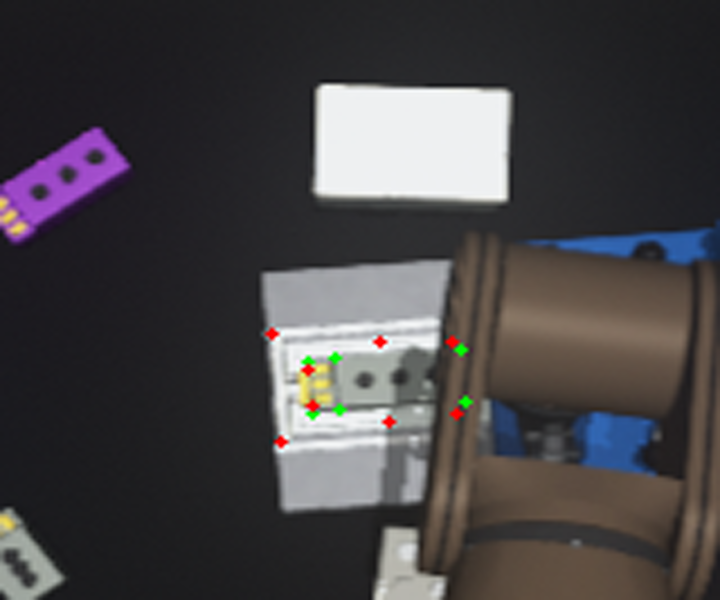

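```bash
python3 - <<'E'
from station import imaging
import cv2,numpy as np
d=imaging.camera("wrist");im=d["pixels"][40:175,200:320]
im=np.clip(255*(im/255.)**0.6,0,255).astype(np.uint8)
cv2.imwrite("pics/k6.png",cv2.resize(im,None,fx=5,fy=4.4,interpolation=cv2.INTER_CUBIC))
E
```

```text
(no output)
```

View pics/k6.png

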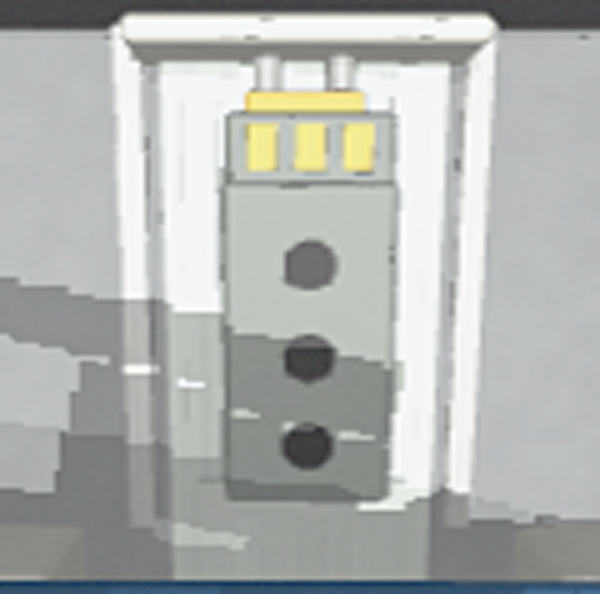

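```bash
python3 - <<'E'
from station import imaging
from h import *
d=imaging.camera("wrist");p=np.load("p.npy")
for n,r,z in(("plate out 67",43.9,52),("plate in 61",49.8,52),("nose",65.7,48),("step",40+184/4.4,62),("tail",153.6,62),("contact front top",40+92/4.4,36),):
    w=ray(d,(262,r),z/1e3)-[p[0],p[1],0];print(n,round((-np.sin(p[2])*w[0]+np.cos(p[2])*w[1])*1e3,1))
E
```

```text
plate out 67 161.0
plate in 61 155.7
nose 141.6
step 125.3
tail 52.4
contact front top 147.5
```

Request:
jog_arm(
  deltas=[
    {"gripper": 1, "dx": 1, "dy": 30, "dz": -10, "wx": 0, "wy": 0, "wz": 0},
    {"gripper": 1, "dx": 1, "dy": 54, "dz": -50, "wx": 0, "wy": 0, "wz": 0},
    {"gripper": 1, "dx": 1, "dy": 54, "dz": -95, "wx": 0, "wy": 0, "wz": 0},
    {"gripper": 1, "dx": 1, "dy": 54, "dz": -130, "wx": 0, "wy": 0, "wz": 0},
    {"gripper": 1, "dx": 1, "dy": 54, "dz": -145, "wx": 0, "wy": 0, "wz": 0},
    {"gripper": 1, "dx": 1, "dy": 54, "dz": -150, "wx": 0, "wy": 0, "wz": 0},
    {"gripper": 1, "dx": 1, "dy": 54, "dz": -150, "wx": 0, "wy": 0, "wz": 0},
  ],
)

```text
clock: 19.25
position: [0.5481, 0.0675, 0.0379]
orientation: [0.687, 0.727, -0.001, -0.001]
contact_force: [-3.9, 1.2, 5.3]
grip_width: -0.001
```

```bash
python3 st.py
```

```text
19.25 pos [548.1  67.5  37.9] q [ 0.687  0.727 -0.001 -0.001] jaw 3.3 F [-3.9  1.2  5.3] T [ 0.2   0.81 -0.02] grip -0.001 j [-0.06  0.22  1.99  0.    0.93 -0.12]
```

Request:
jog_arm(
  deltas=[
    {"gripper": 1, "dx": 0, "dy": 0, "dz": -1.5, "wx": 0, "wy": 0, "wz": 0},
    {"gripper": 1, "dx": 0, "dy": 0, "dz": -3, "wx": 0, "wy": 0, "wz": 0},
    {"gripper": 1, "dx": 0, "dy": 0, "dz": -3, "wx": 0, "wy": 0, "wz": 0},
  ],
)

```text
clock: 19.55
position: [0.5483, 0.0675, 0.0377]
orientation: [0.687, 0.727, -0.001, -0.002]
contact_force: [-11.7, 2.0, 21.2]
grip_width: -0.002
```

```bash
python3 st.py
```

```text
19.55 pos [548.3  67.5  37.7] q [ 0.687  0.727 -0.001 -0.002] jaw 3.3 F [-11.7   2.   21.2] T [0.18 2.05 0.03] grip -0.002 j [-0.06  0.23  1.99  0.    0.93 -0.12]
```

Request:
jog_arm(
  deltas=[
    {"gripper": 1, "dx": 0, "dy": 0, "dz": 30, "wx": 0, "wy": 0, "wz": 0},
    {"gripper": 1, "dx": 0, "dy": 0, "dz": 75, "wx": 0, "wy": 0, "wz": 0},
    {"gripper": 1, "dx": 0, "dy": 0, "dz": 115, "wx": 0, "wy": 0, "wz": 4},
    {"gripper": 1, "dx": -4, "dy": -40, "dz": 125, "wx": 0, "wy": 0, "wz": 12},
    {"gripper": 1, "dx": -10, "dy": -85, "dz": 125, "wx": 0, "wy": 0, "wz": 20},
    {"gripper": 1, "dx": -16, "dy": -123, "dz": 125, "wx": 0, "wy": 0, "wz": 28},
    {"gripper": 1, "dx": -16, "dy": -123, "dz": 120, "wx": 0, "wy": 0, "wz": 32},
    {"gripper": 1, "dx": -16, "dy": -123, "dz": 110, "wx": 0, "wy": 0, "wz": 32},
    {"gripper": 1, "dx": -16, "dy": -123, "dz": 110, "wx": 0, "wy": 0, "wz": 32},
  ],
)

```text
clock: 20.45
position: [0.5317, -0.0558, 0.1419]
orientation: [0.461, 0.888, -0.0, -0.002]
contact_force: [-0.2, 0.5, -0.4]
grip_width: 0.003
```

```bash
python3 st.py; python3 ov.py wrist 0.06 pics/w20.png;python3 seat.py scene 94 pics/k7.png
```

```text
20.45 pos [531.7 -55.8 141.9] q [ 0.461  0.888 -0.    -0.002] jaw 35.2 F [-0.2  0.5 -0.4] T [-0.01  0.   -0.01] grip 0.003 j [-0.29  0.04  1.98  0.    1.12 -0.91]
```

View pics/w20.png

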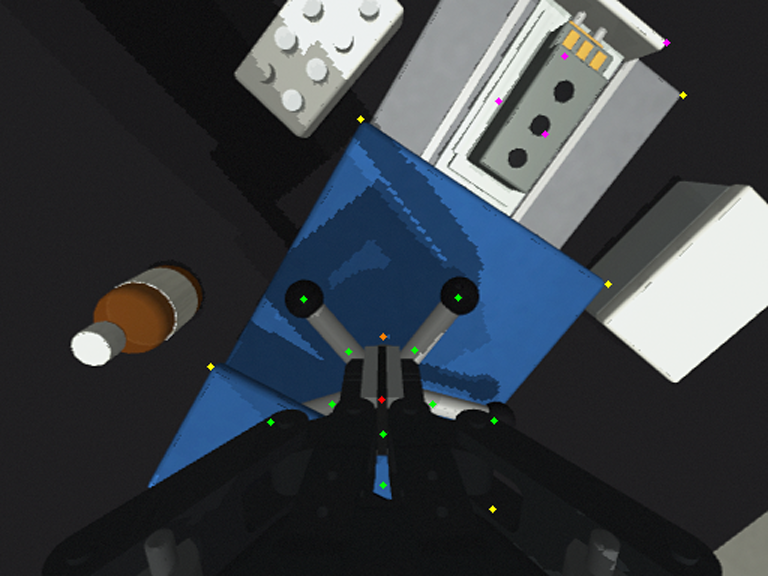

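View pics/k7.png

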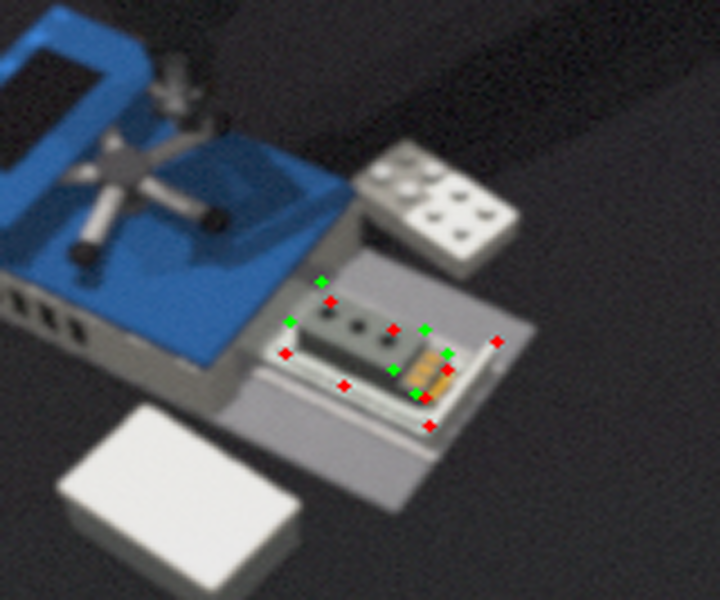

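Request:
jog_arm(
  deltas=[
    {"gripper": 1, "dx": 0, "dy": -1, "dz": -25, "wx": 0, "wy": 0, "wz": 0},
    {"gripper": 1, "dx": 0, "dy": -1, "dz": -50, "wx": 0, "wy": 0, "wz": 0},
    {"gripper": 1, "dx": 0, "dy": -1, "dz": -62, "wx": 0, "wy": 0, "wz": 0},
    {"gripper": 1, "dx": 0, "dy": -1, "dz": -62, "wx": 0, "wy": 0, "wz": 0},
  ],
)

```text
clock: 20.95
position: [0.5313, -0.0565, 0.0795]
orientation: [0.46, 0.888, -0.0, -0.002]
contact_force: [-0.0, 0.7, -0.6]
grip_width: -0.0
```

```bash
python3 st.py; cat > arc.py <<'E'
import numpy as np,sys
t0,t1,st=map(float,sys.argv[1:4]);r=45
n=int(np.ceil(abs(t1-t0)/st))
for t in np.linspace(t0,t1,n+1)[1:]:
    a,b=np.radians(t),np.radians(t0);print(round(t),"dx %.0f dy %.0f wz %.0f"%(r*(np.cos(a)-np.cos(b)),r*(np.sin(a)-np.sin(b)),t-t0))
E
python3 arc.py 126 30 8; python3 arc.py 30 16 7; python3 arc.py 166 70 8; python3 arc.py 70 14 8
```

```text
20.95 pos [531.3 -56.5  79.5] q [ 0.46   0.888 -0.    -0.002] jaw 35.3 F [-0.   0.7 -0.6] T [ 0.04  0.01 -0.02] grip -0.0 j [-0.3   0.13  2.02  0.    1.   -0.91]
118 dx 5 dy 3 wz -8
110 dx 11 dy 6 wz -16
102 dx 17 dy 8 wz -24
94 dx 23 dy 8 wz -32
86 dx 30 dy 8 wz -40
78 dx 36 dy 8 wz -48
70 dx 42 dy 6 wz -56
62 dx 48 dy 3 wz -64
54 dx 53 dy 0 wz -72
46 dx 58 dy -4 wz -80
38 dx 62 dy -9 wz -88
30 dx 65 dy -14 wz -96
23 dx 2 dy -5 wz -7
16 dx 4 dy -10 wz -14
158 dx 2 dy 6 wz -8
150 dx 5 dy 12 wz -16
142 dx 8 dy 17 wz -24
134 dx 12 dy 21 wz -32
126 dx 17 dy 26 wz -40
118 dx 23 dy 29 wz -48
110 dx 28 dy 31 wz -56
102 dx 34 dy 33 wz -64
94 dx 41 dy 34 wz -72
86 dx 47 dy 34 wz -80
78 dx 53 dy 33 wz -88
70 dx 59 dy 31 wz -96
62 dx 6 dy -3 wz -8
54 dx 11 dy -6 wz -16
46 dx 16 dy -10 wz -24
38 dx 20 dy -15 wz -32
30 dx 24 dy -20 wz -40
22 dx 26 dy -25 wz -48
14 dx 28 dy -31 wz -56
```

Request:
jog_arm(
  deltas=[
    {"gripper": 1, "dx": 5, "dy": 3, "dz": 0, "wx": 0, "wy": 0, "wz": -8},
    {"gripper": 1, "dx": 11, "dy": 6, "dz": 0, "wx": 0, "wy": 0, "wz": -16},
    {"gripper": 1, "dx": 17, "dy": 8, "dz": 0, "wx": 0, "wy": 0, "wz": -24},
    {"gripper": 1, "dx": 23, "dy": 8, "dz": 0, "wx": 0, "wy": 0, "wz": -32},
    {"gripper": 1, "dx": 30, "dy": 8, "dz": 0, "wx": 0, "wy": 0, "wz": -40},
    {"gripper": 1, "dx": 36, "dy": 8, "dz": 0, "wx": 0, "wy": 0, "wz": -48},
    {"gripper": 1, "dx": 42, "dy": 6, "dz": 0, "wx": 0, "wy": 0, "wz": -56},
    {"gripper": 1, "dx": 48, "dy": 3, "dz": 0, "wx": 0, "wy": 0, "wz": -64},
    {"gripper": 1, "dx": 53, "dy": 0, "dz": 0, "wx": 0, "wy": 0, "wz": -72},
    {"gripper": 1, "dx": 58, "dy": -4, "dz": 0, "wx": 0, "wy": 0, "wz": -80},
    {"gripper": 1, "dx": 62, "dy": -9, "dz": 0, "wx": 0, "wy": 0, "wz": -88},
    {"gripper": 1, "dx": 65, "dy": -14, "dz": 0, "wx": 0, "wy": 0, "wz": -96},
  ],
)

```text
clock: 22.15
position: [0.5948, -0.0681, 0.0815]
orientation: [0.968, 0.249, -0.003, -0.004]
contact_force: [-6.9, 8.2, 1.8]
grip_width: 0.0
```

```bash
python3 st.py; python3 ov.py wrist 1.5 pics/w21.png
```

```text
22.15 pos [594.8 -68.1  81.5] q [ 0.968  0.249 -0.003 -0.004] jaw -61.1 F [-6.9  8.2  1.8] T [ 1.3   1.19 -0.11] grip 0.0 j [-0.29  0.26  1.86  0.    1.04  0.78]
```

View pics/w21.png

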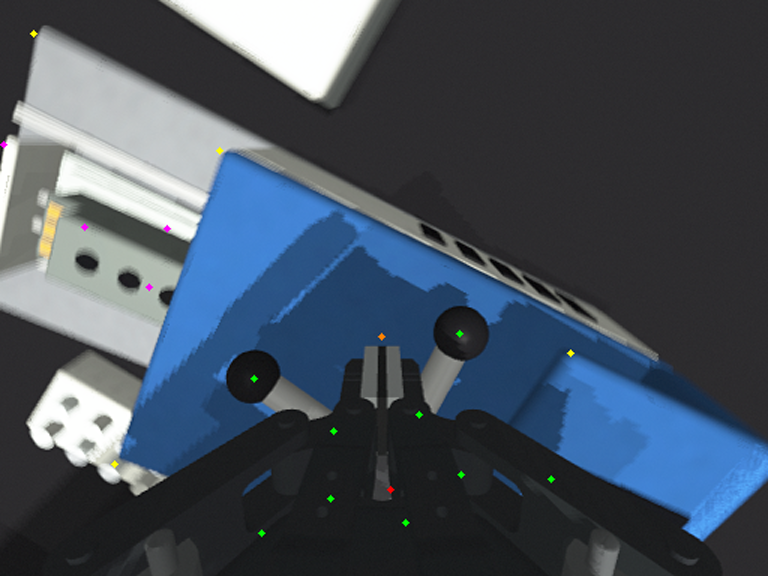

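Request:
jog_arm(
  deltas=[
    {"gripper": 1, "dx": 2, "dy": -5, "dz": -1, "wx": 0, "wy": 0, "wz": -7},
    {"gripper": 1, "dx": 4, "dy": -10, "dz": -1, "wx": 0, "wy": 0, "wz": -14},
    {"gripper": 1, "dx": 4, "dy": -10, "dz": -1, "wx": 0, "wy": 0, "wz": -14},
    {"gripper": 1, "dx": 2, "dy": -3, "dz": 0, "wx": 0, "wy": 0, "wz": -8},
    {"gripper": 1, "dx": 1, "dy": 0, "dz": 20, "wx": 0, "wy": 0, "wz": 0},
    {"gripper": 1, "dx": 1, "dy": 0, "dz": 60, "wx": 0, "wy": 0, "wz": 8},
  ],
)

```text
clock: 22.8
position: [0.5966, -0.0701, 0.1397]
orientation: [0.947, 0.322, -0.003, -0.002]
contact_force: [-0.6, -0.3, 0.4]
grip_width: 0.0
```

```bash
python3 st.py; python3 ov.py wrist 1.75 pics/w22.png
```

```text
22.8 pos [596.6 -70.1 139.7] q [ 0.947  0.322 -0.003 -0.002] jaw -52.4 F [-0.6 -0.3  0.4] T [-0.05 -0.03  0.05] grip 0.0 j [-0.29  0.19  1.82  0.    1.14  0.63]
```

View pics/w22.png

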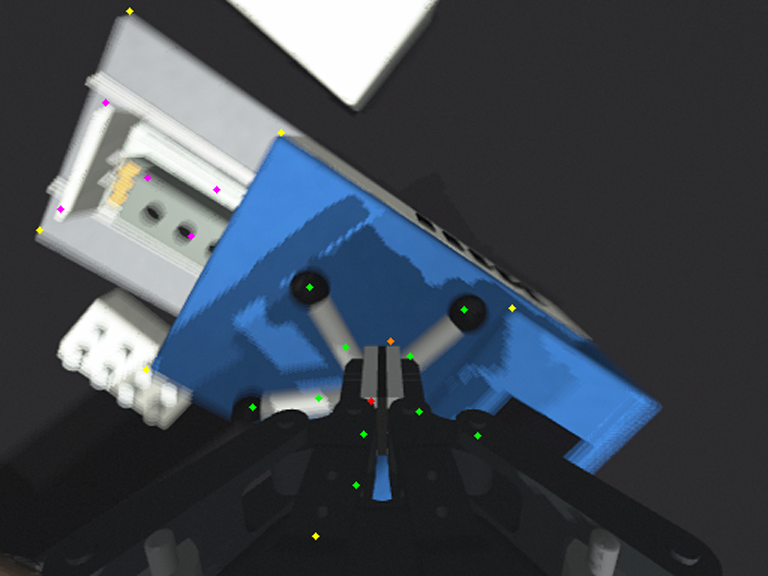

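Request:
jog_arm(
  deltas=[
    {"gripper": 1, "dx": -7, "dy": 5, "dz": 5, "wx": 0, "wy": 0, "wz": 8},
    {"gripper": 1, "dx": -14, "dy": 10, "dz": 10, "wx": 0, "wy": 0, "wz": 16},
    {"gripper": 1, "dx": -21, "dy": 15, "dz": 10, "wx": 0, "wy": 0, "wz": 24},
    {"gripper": 1, "dx": -28, "dy": 18, "dz": 10, "wx": 0, "wy": 0, "wz": 32},
    {"gripper": 1, "dx": -35, "dy": 18, "dz": 10, "wx": 0, "wy": 0, "wz": 40},
    {"gripper": 1, "dx": -42, "dy": 18, "dz": 10, "wx": 0, "wy": 0, "wz": 48},
    {"gripper": 1, "dx": -49, "dy": 15, "dz": 10, "wx": 0, "wy": 0, "wz": 56},
    {"gripper": 1, "dx": -56, "dy": 10, "dz": 10, "wx": 0, "wy": 0, "wz": 64},
    {"gripper": 1, "dx": -63, "dy": 5, "dz": 10, "wx": 0, "wy": 0, "wz": 72},
    {"gripper": 1, "dx": -70, "dy": 0, "dz": 10, "wx": 0, "wy": 0, "wz": 80},
    {"gripper": 1, "dx": -76, "dy": -5, "dz": 10, "wx": 0, "wy": 0, "wz": 88},
    {"gripper": 1, "dx": -82, "dy": -10, "dz": 5, "wx": 0, "wy": 0, "wz": 96},
  ],
)

```text
clock: 24.05
position: [0.5181, -0.082, 0.1492]
orientation: [0.394, 0.919, 0.0, 0.002]
contact_force: [-0.2, -0.3, -0.3]
grip_width: 0.001
```

Request:
jog_arm(
  deltas=[
    {"gripper": 1, "dx": 0, "dy": -3, "dz": -5, "wx": 0, "wy": 0, "wz": 8},
    {"gripper": 1, "dx": 0, "dy": -5, "dz": -5, "wx": 0, "wy": 0, "wz": 16},
    {"gripper": 1, "dx": 0, "dy": -6, "dz": -5, "wx": 0, "wy": 0, "wz": 24},
    {"gripper": 1, "dx": 0, "dy": -6, "dz": -5, "wx": 0, "wy": 0, "wz": 32},
    {"gripper": 1, "dx": 0, "dy": -6, "dz": -5, "wx": 0, "wy": 0, "wz": 38},
    {"gripper": 1, "dx": 0, "dy": -6, "dz": -5, "wx": 0, "wy": 0, "wz": 38},
  ],
)

```text
clock: 24.65
position: [0.5177, -0.0877, 0.1432]
orientation: [0.077, 0.997, -0.0, 0.001]
contact_force: [0.6, 0.1, -0.8]
grip_width: 0.001
```

```bash
python3 st.py; python3 ov.py wrist 1.73 pics/w23.png
```

```text
24.65 pos [517.7 -87.7 143.2] q [ 0.077  0.997 -0.     0.001] jaw 81.2 F [ 0.6  0.1 -0.8] T [-0.03  0.03  0.01] grip 0.001 j [-0.36  0.02  2.   -0.    1.12 -1.78]
```

View pics/w23.png

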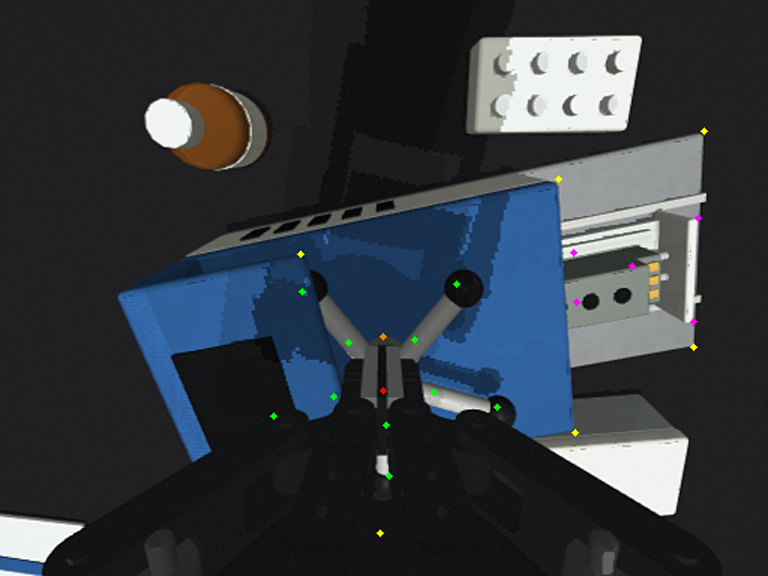

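Request:
jog_arm(
  deltas=[
    {"gripper": 1, "dx": -4, "dy": 1, "dz": -20, "wx": 0, "wy": 0, "wz": 0},
    {"gripper": 1, "dx": -4, "dy": 1, "dz": -40, "wx": 0, "wy": 0, "wz": 0},
    {"gripper": 1, "dx": -4, "dy": 1, "dz": -55, "wx": 0, "wy": 0, "wz": 0},
    {"gripper": 1, "dx": -4, "dy": 1, "dz": -64, "wx": 0, "wy": 0, "wz": 0},
    {"gripper": 1, "dx": -4, "dy": 1, "dz": -64, "wx": 0, "wy": 0, "wz": 0},
  ],
)

```text
clock: 25.2
position: [0.512, -0.0862, 0.0763]
orientation: [0.077, 0.997, 0.0, -0.001]
contact_force: [0.0, 0.0, -0.6]
grip_width: -0.002
```

```bash
python3 st.py; python3 arc.py 171 75 8;python3 arc.py 75 15 8
```

```text
25.2 pos [512.  -86.2  76.3] q [ 0.077  0.997  0.    -0.001] jaw 81.2 F [ 0.   0.  -0.6] T [-0.02 -0.01 -0.03] grip -0.002 j [-0.36  0.1   2.06 -0.    0.99 -1.78]
163 dx 1 dy 6 wz -8
155 dx 4 dy 12 wz -16
147 dx 7 dy 17 wz -24
139 dx 10 dy 22 wz -32
131 dx 15 dy 27 wz -40
123 dx 20 dy 31 wz -48
115 dx 25 dy 34 wz -56
107 dx 31 dy 36 wz -64
99 dx 37 dy 37 wz -72
91 dx 44 dy 38 wz -80
83 dx 50 dy 38 wz -88
75 dx 56 dy 36 wz -96
68 dx 6 dy -2 wz -8
60 dx 11 dy -4 wz -15
52 dx 16 dy -8 wz -22
45 dx 20 dy -12 wz -30
38 dx 24 dy -16 wz -38
30 dx 27 dy -21 wz -45
22 dx 30 dy -26 wz -52
15 dx 32 dy -32 wz -60
```

Request:
jog_arm(
  deltas=[
    {"gripper": 1, "dx": 2, "dy": 6, "dz": 1, "wx": 0, "wy": 0, "wz": -8},
    {"gripper": 1, "dx": 5, "dy": 12, "dz": 2, "wx": 0, "wy": 0, "wz": -16},
    {"gripper": 1, "dx": 8, "dy": 17, "dz": 2, "wx": 0, "wy": 0, "wz": -24},
    {"gripper": 1, "dx": 11, "dy": 22, "dz": 2, "wx": 0, "wy": 0, "wz": -32},
    {"gripper": 1, "dx": 16, "dy": 27, "dz": 2, "wx": 0, "wy": 0, "wz": -40},
    {"gripper": 1, "dx": 21, "dy": 31, "dz": 2, "wx": 0, "wy": 0, "wz": -48},
    {"gripper": 1, "dx": 26, "dy": 34, "dz": 2, "wx": 0, "wy": 0, "wz": -56},
    {"gripper": 1, "dx": 32, "dy": 36, "dz": 2, "wx": 0, "wy": 0, "wz": -64},
    {"gripper": 1, "dx": 38, "dy": 37, "dz": 2, "wx": 0, "wy": 0, "wz": -72},
    {"gripper": 1, "dx": 45, "dy": 38, "dz": 2, "wx": 0, "wy": 0, "wz": -80},
    {"gripper": 1, "dx": 51, "dy": 38, "dz": 2, "wx": 0, "wy": 0, "wz": -88},
    {"gripper": 1, "dx": 57, "dy": 36, "dz": 2, "wx": 0, "wy": 0, "wz": -96},
  ],
)

```text
clock: 26.4
position: [0.5667, -0.0483, 0.0793]
orientation: [0.794, 0.608, -0.002, -0.005]
contact_force: [-7.4, 7.0, 2.8]
grip_width: 0.001
```

```bash
python3 st.py; python3 ov.py wrist 3.2 pics/w24.png
```

```text
26.4 pos [566.7 -48.3  79.3] q [ 0.794  0.608 -0.002 -0.005] jaw -15.1 F [-7.4  7.   2.8] T [1.03 1.17 0.  ] grip 0.001 j [-0.26  0.2   1.93  0.    1.02 -0.  ]
```

View pics/w24.png

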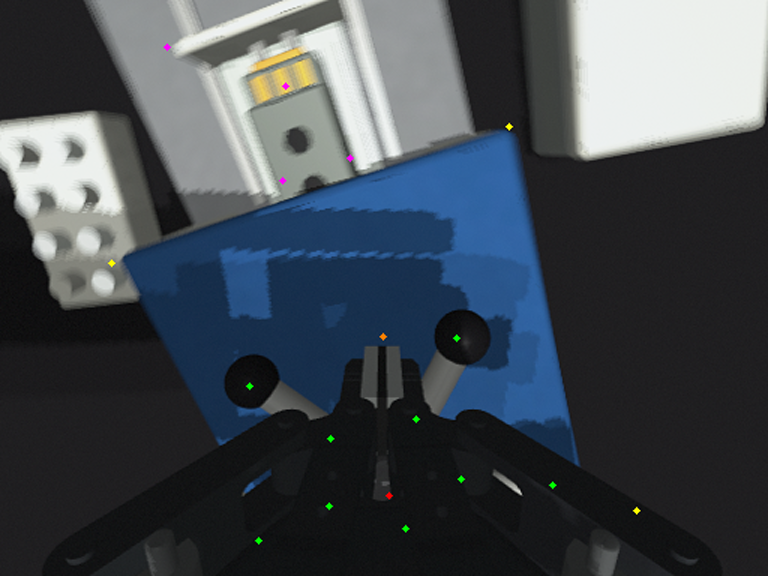

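Request:
jog_arm(
  deltas=[
    {"gripper": 1, "dx": 6, "dy": -2, "dz": 0, "wx": 0, "wy": 0, "wz": -8},
    {"gripper": 1, "dx": 11, "dy": -4, "dz": 0, "wx": 0, "wy": 0, "wz": -15},
    {"gripper": 1, "dx": 16, "dy": -8, "dz": 0, "wx": 0, "wy": 0, "wz": -22},
    {"gripper": 1, "dx": 20, "dy": -12, "dz": 0, "wx": 0, "wy": 0, "wz": -30},
    {"gripper": 1, "dx": 24, "dy": -16, "dz": 0, "wx": 0, "wy": 0, "wz": -38},
    {"gripper": 1, "dx": 27, "dy": -21, "dz": 0, "wx": 0, "wy": 0, "wz": -45},
    {"gripper": 1, "dx": 30, "dy": -26, "dz": 0, "wx": 0, "wy": 0, "wz": -52},
    {"gripper": 1, "dx": 32, "dy": -32, "dz": 0, "wx": 0, "wy": 0, "wz": -60},
    {"gripper": 1, "dx": 32, "dy": -32, "dz": 0, "wx": 0, "wy": 0, "wz": -60},
    {"gripper": 1, "dx": 30, "dy": -26, "dz": 1, "wx": 0, "wy": 0, "wz": -52},
    {"gripper": 1, "dx": 28, "dy": -22, "dz": 20, "wx": 0, "wy": 0, "wz": -46},
    {"gripper": 1, "dx": 28, "dy": -22, "dz": 65, "wx": 0, "wy": 0, "wz": -38},
  ],
)

```text
clock: 27.65
position: [0.5947, -0.0712, 0.1411]
orientation: [0.947, 0.322, -0.004, -0.003]
contact_force: [0.6, -0.1, -1.1]
grip_width: 0.003
```

```bash
python3 st.py; python3 ov.py wrist 4.28 pics/w25.png
```

```text
27.65 pos [594.7 -71.2 141.1] q [ 0.947  0.322 -0.004 -0.003] jaw -52.5 F [ 0.6 -0.1 -1.1] T [ 0.03 -0.02  0.01] grip 0.003 j [-0.29  0.19  1.82  0.    1.14  0.63]
```

View pics/w25.png

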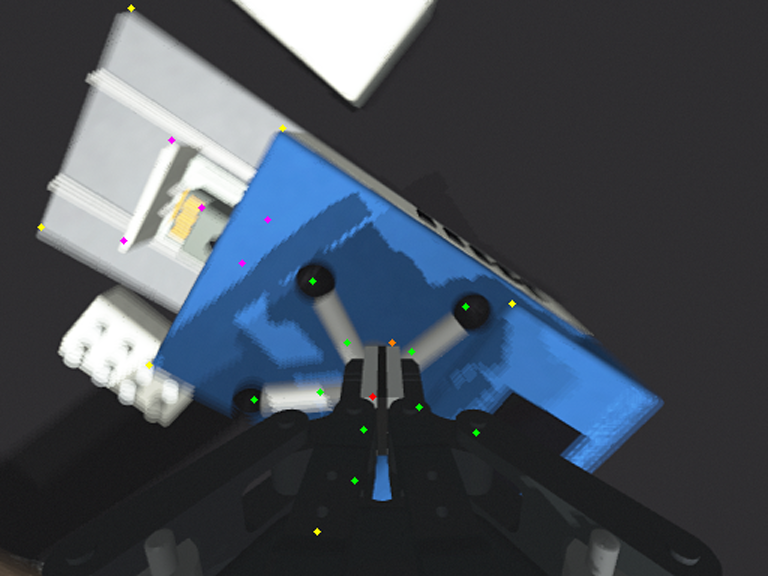

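Request:
jog_arm(
  deltas=[
    {"gripper": 1, "dx": -7, "dy": 5, "dz": 5, "wx": 0, "wy": 0, "wz": 8},
    {"gripper": 1, "dx": -14, "dy": 10, "dz": 10, "wx": 0, "wy": 0, "wz": 16},
    {"gripper": 1, "dx": -21, "dy": 15, "dz": 10, "wx": 0, "wy": 0, "wz": 24},
    {"gripper": 1, "dx": -28, "dy": 18, "dz": 10, "wx": 0, "wy": 0, "wz": 32},
    {"gripper": 1, "dx": -35, "dy": 18, "dz": 10, "wx": 0, "wy": 0, "wz": 40},
    {"gripper": 1, "dx": -42, "dy": 18, "dz": 10, "wx": 0, "wy": 0, "wz": 48},
    {"gripper": 1, "dx": -49, "dy": 15, "dz": 10, "wx": 0, "wy": 0, "wz": 56},
    {"gripper": 1, "dx": -56, "dy": 10, "dz": 10, "wx": 0, "wy": 0, "wz": 64},
    {"gripper": 1, "dx": -63, "dy": 5, "dz": 10, "wx": 0, "wy": 0, "wz": 72},
    {"gripper": 1, "dx": -70, "dy": 0, "dz": 10, "wx": 0, "wy": 0, "wz": 80},
    {"gripper": 1, "dx": -76, "dy": -5, "dz": 10, "wx": 0, "wy": 0, "wz": 88},
    {"gripper": 1, "dx": -82, "dy": -10, "dz": 5, "wx": 0, "wy": 0, "wz": 96},
  ],
)

```text
clock: 28.9
position: [0.5169, -0.0833, 0.1517]
orientation: [0.395, 0.919, 0.0, 0.002]
contact_force: [-0.6, -0.1, 0.3]
grip_width: 0.002
```

Request:
jog_arm(
  deltas=[
    {"gripper": 1, "dx": 0, "dy": -3, "dz": -5, "wx": 0, "wy": 0, "wz": 8},
    {"gripper": 1, "dx": 0, "dy": -5, "dz": -5, "wx": 0, "wy": 0, "wz": 16},
    {"gripper": 1, "dx": 0, "dy": -6, "dz": -5, "wx": 0, "wy": 0, "wz": 24},
    {"gripper": 1, "dx": 0, "dy": -6, "dz": -5, "wx": 0, "wy": 0, "wz": 32},
    {"gripper": 1, "dx": 0, "dy": -6, "dz": -5, "wx": 0, "wy": 0, "wz": 38},
    {"gripper": 1, "dx": 0, "dy": -6, "dz": -5, "wx": 0, "wy": 0, "wz": 38},
  ],
)

```text
clock: 29.5
position: [0.5166, -0.0889, 0.1458]
orientation: [0.077, 0.997, -0.0, 0.001]
contact_force: [-1.0, -0.7, 0.7]
grip_width: -0.003
```

```bash
python3 st.py; python3 ov.py wrist 4.3 pics/w26.png
```

```text
29.5 pos [516.6 -88.9 145.8] q [ 0.077  0.997 -0.     0.001] jaw 81.2 F [-1.  -0.7  0.7] T [-0.01 -0.05  0.01] grip -0.003 j [-0.36  0.01  2.   -0.    1.13 -1.78]
```

View pics/w26.png

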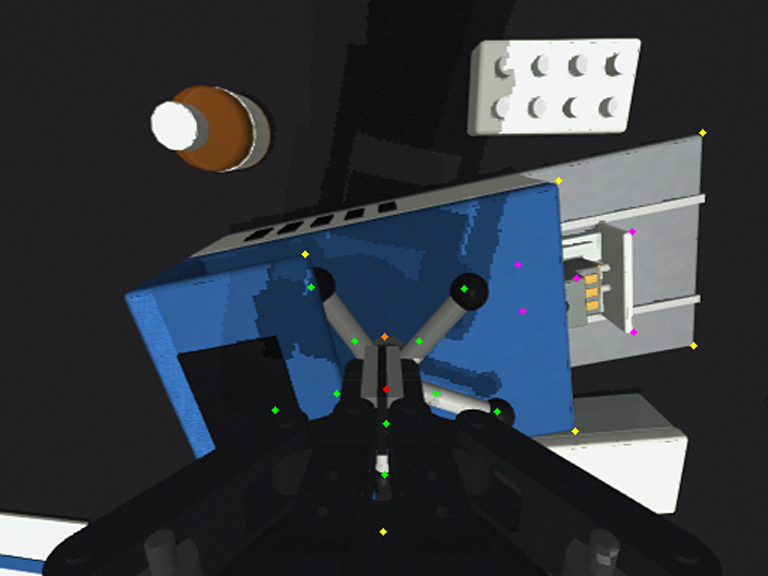

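Same geometry as before; descend and push again.

Request:
jog_arm(
  deltas=[
    {"gripper": 1, "dx": -3, "dy": 2, "dz": -20, "wx": 0, "wy": 0, "wz": 0},
    {"gripper": 1, "dx": -3, "dy": 2, "dz": -40, "wx": 0, "wy": 0, "wz": 0},
    {"gripper": 1, "dx": -3, "dy": 2, "dz": -55, "wx": 0, "wy": 0, "wz": 0},
    {"gripper": 1, "dx": -3, "dy": 2, "dz": -66, "wx": 0, "wy": 0, "wz": 0},
    {"gripper": 1, "dx": -3, "dy": 2, "dz": -66, "wx": 0, "wy": 0, "wz": 0},
  ],
)

```text
clock: 30.05
position: [0.5117, -0.0862, 0.0769]
orientation: [0.077, 0.997, 0.0, -0.002]
contact_force: [-0.5, -0.0, -0.0]
grip_width: -0.0
```

```bash
python3 st.py
```

```text
30.05 pos [511.7 -86.2  76.9] q [ 0.077  0.997  0.    -0.002] jaw 81.2 F [-0.5 -0.  -0. ] T [ 0.03 -0.09  0.03] grip -0.0 j [-0.36  0.1   2.06 -0.    0.99 -1.78]
```

Request:
jog_arm(
  deltas=[
    {"gripper": 1, "dx": 2, "dy": 6, "dz": 1, "wx": 0, "wy": 0, "wz": -8},
    {"gripper": 1, "dx": 5, "dy": 12, "dz": 2, "wx": 0, "wy": 0, "wz": -16},
    {"gripper": 1, "dx": 8, "dy": 17, "dz": 2, "wx": 0, "wy": 0, "wz": -24},
    {"gripper": 1, "dx": 11, "dy": 22, "dz": 2, "wx": 0, "wy": 0, "wz": -32},
    {"gripper": 1, "dx": 16, "dy": 27, "dz": 2, "wx": 0, "wy": 0, "wz": -40},
    {"gripper": 1, "dx": 21, "dy": 31, "dz": 2, "wx": 0, "wy": 0, "wz": -48},
    {"gripper": 1, "dx": 26, "dy": 34, "dz": 2, "wx": 0, "wy": 0, "wz": -56},
    {"gripper": 1, "dx": 32, "dy": 36, "dz": 2, "wx": 0, "wy": 0, "wz": -64},
    {"gripper": 1, "dx": 38, "dy": 37, "dz": 2, "wx": 0, "wy": 0, "wz": -72},
    {"gripper": 1, "dx": 45, "dy": 38, "dz": 2, "wx": 0, "wy": 0, "wz": -80},
    {"gripper": 1, "dx": 51, "dy": 38, "dz": 2, "wx": 0, "wy": 0, "wz": -88},
    {"gripper": 1, "dx": 57, "dy": 36, "dz": 2, "wx": 0, "wy": 0, "wz": -96},
  ],
)

```text
clock: 31.25
position: [0.5668, -0.0482, 0.0802]
orientation: [0.794, 0.608, -0.002, -0.005]
contact_force: [-7.5, 6.4, 2.4]
grip_width: 0.002
```

Request:
jog_arm(
  deltas=[
    {"gripper": 1, "dx": 6, "dy": -2, "dz": 0, "wx": 0, "wy": 0, "wz": -8},
    {"gripper": 1, "dx": 11, "dy": -4, "dz": 0, "wx": 0, "wy": 0, "wz": -15},
    {"gripper": 1, "dx": 16, "dy": -8, "dz": 0, "wx": 0, "wy": 0, "wz": -22},
    {"gripper": 1, "dx": 20, "dy": -12, "dz": 0, "wx": 0, "wy": 0, "wz": -30},
    {"gripper": 1, "dx": 24, "dy": -16, "dz": 0, "wx": 0, "wy": 0, "wz": -38},
    {"gripper": 1, "dx": 27, "dy": -21, "dz": 0, "wx": 0, "wy": 0, "wz": -45},
    {"gripper": 1, "dx": 30, "dy": -26, "dz": 0, "wx": 0, "wy": 0, "wz": -52},
    {"gripper": 1, "dx": 32, "dy": -32, "dz": 0, "wx": 0, "wy": 0, "wz": -60},
    {"gripper": 1, "dx": 32, "dy": -32, "dz": 0, "wx": 0, "wy": 0, "wz": -60},
    {"gripper": 1, "dx": 30, "dy": -26, "dz": 1, "wx": 0, "wy": 0, "wz": -52},
    {"gripper": 1, "dx": 28, "dy": -22, "dz": 20, "wx": 0, "wy": 0, "wz": -46},
    {"gripper": 1, "dx": 28, "dy": -22, "dz": 65, "wx": 0, "wy": 0, "wz": -38},
  ],
)

```text
clock: 32.45
position: [0.5947, -0.0712, 0.142]
orientation: [0.947, 0.322, -0.004, -0.003]
contact_force: [0.9, -0.2, -0.8]
grip_width: -0.001
```

```bash
python3 st.py; python3 ov.py wrist 6.83 pics/w27.png
```

```text
32.45 pos [594.7 -71.2 142. ] q [ 0.947  0.322 -0.004 -0.003] jaw -52.5 F [ 0.9 -0.2 -0.8] T [-0.06 -0.03  0.  ] grip -0.001 j [-0.29  0.19  1.82  0.    1.15  0.63]
```

View pics/w27.png

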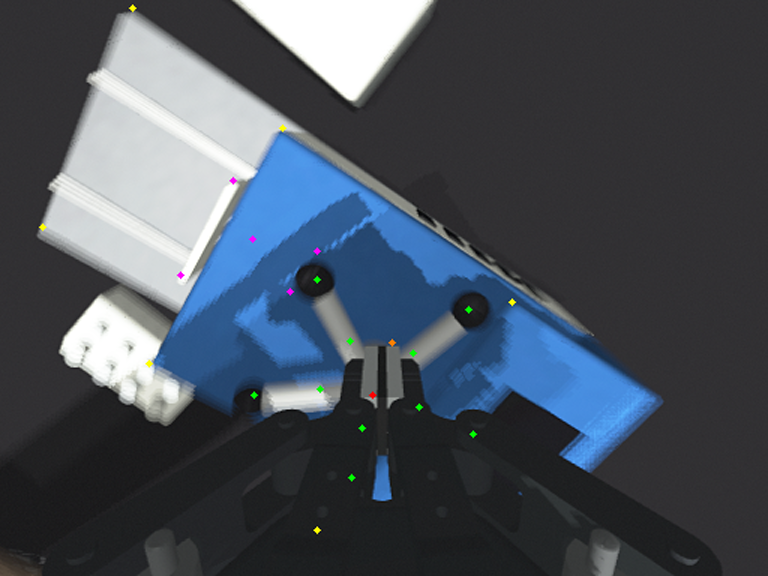

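Request:
jog_arm(
  deltas=[
    {"gripper": 1, "dx": -6, "dy": 5, "dz": 5, "wx": 0, "wy": 0, "wz": 8},
    {"gripper": 1, "dx": -14, "dy": 10, "dz": 5, "wx": 0, "wy": 0, "wz": 16},
    {"gripper": 1, "dx": -21, "dy": 15, "dz": 5, "wx": 0, "wy": 0, "wz": 24},
    {"gripper": 1, "dx": -28, "dy": 20, "dz": 5, "wx": 0, "wy": 0, "wz": 32},
    {"gripper": 1, "dx": -35, "dy": 22, "dz": 5, "wx": 0, "wy": 0, "wz": 40},
    {"gripper": 1, "dx": -43, "dy": 22, "dz": 5, "wx": 0, "wy": 0, "wz": 48},
    {"gripper": 1, "dx": -43, "dy": 22, "dz": 0, "wx": 0, "wy": 0, "wz": 56},
    {"gripper": 1, "dx": -43, "dy": 22, "dz": -5, "wx": 0, "wy": 0, "wz": 60},
    {"gripper": 1, "dx": -43, "dy": 22, "dz": -10, "wx": 0, "wy": 0, "wz": 60},
    {"gripper": 1, "dx": -43, "dy": 22, "dz": -10, "wx": 0, "wy": 0, "wz": 60},
  ],
)

```text
clock: 33.5
position: [0.5547, -0.0506, 0.1354]
orientation: [0.662, 0.75, -0.0, -0.0]
contact_force: [0.6, -0.2, -0.3]
grip_width: -0.0
```

```bash
python3 st.py; python3 ov.py wrist 6.83 pics/w28.png; python3 arc.py 98 50 8
```

```text
33.5 pos [554.7 -50.6 135.4] q [ 0.662  0.75  -0.    -0.   ] jaw 7.1 F [ 0.6 -0.2 -0.3] T [-0.01 -0.01  0.01] grip -0.0 j [-0.27  0.1   1.93 -0.    1.11 -0.4 ]
90 dx 6 dy 0 wz -8
82 dx 13 dy 0 wz -16
74 dx 19 dy -1 wz -24
66 dx 25 dy -3 wz -32
58 dx 30 dy -6 wz -40
50 dx 35 dy -10 wz -48
```

View pics/w28.png

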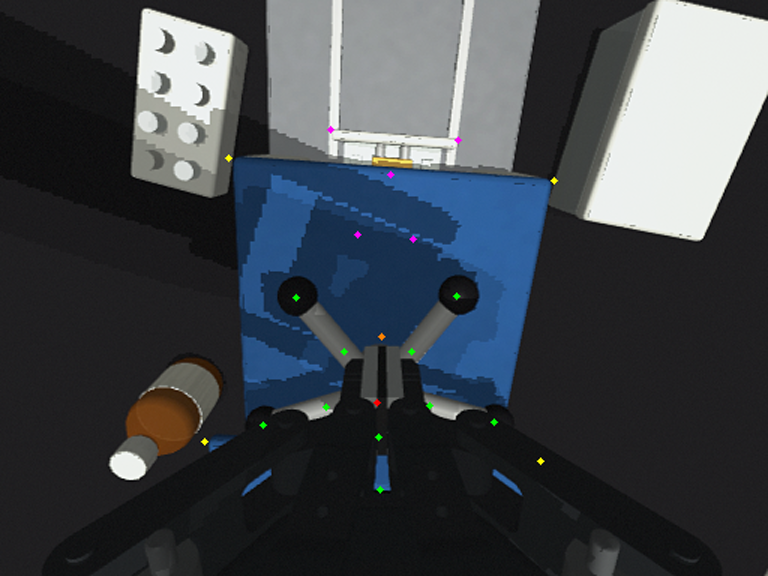

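Request:
jog_arm(
  deltas=[
    {"gripper": 1, "dx": -2, "dy": 1, "dz": -25, "wx": 0, "wy": 0, "wz": 0},
    {"gripper": 1, "dx": -2, "dy": 1, "dz": -45, "wx": 0, "wy": 0, "wz": 0},
    {"gripper": 1, "dx": -2, "dy": 1, "dz": -56, "wx": 0, "wy": 0, "wz": 0},
    {"gripper": 1, "dx": -2, "dy": 1, "dz": -56, "wx": 0, "wy": 0, "wz": 0},
    {"gripper": 1, "dx": 4, "dy": 1, "dz": -56, "wx": 0, "wy": 0, "wz": -8},
    {"gripper": 1, "dx": 11, "dy": 1, "dz": -56, "wx": 0, "wy": 0, "wz": -16},
    {"gripper": 1, "dx": 17, "dy": 0, "dz": -56, "wx": 0, "wy": 0, "wz": -24},
    {"gripper": 1, "dx": 23, "dy": -2, "dz": -56, "wx": 0, "wy": 0, "wz": -32},
    {"gripper": 1, "dx": 26, "dy": -4, "dz": -56, "wx": 0, "wy": 0, "wz": -36},
    {"gripper": 1, "dx": 28, "dy": -5, "dz": -56, "wx": 0, "wy": 0, "wz": -40},
    {"gripper": 1, "dx": 28, "dy": -5, "dz": -56, "wx": 0, "wy": 0, "wz": -40},
  ],
)

```text
clock: 34.65
position: [0.5795, -0.0541, 0.0795]
orientation: [0.878, 0.478, -0.003, -0.004]
contact_force: [-9.0, 3.5, 3.1]
grip_width: 0.001
```

```bash
python3 st.py; python3 ov.py wrist 7.4 pics/w29.png
```

```text
34.65 pos [579.5 -54.1  79.5] q [ 0.878  0.478 -0.003 -0.004] jaw -32.9 F [-9.   3.5  3.1] T [ 0.52  1.35 -0.08] grip 0.001 j [-0.27  0.23  1.9   0.    1.03  0.31]
```

View pics/w29.png

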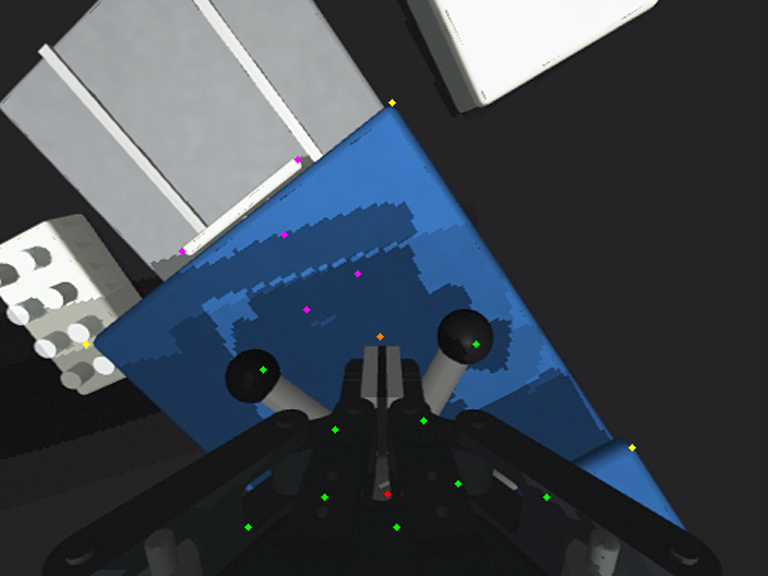

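Request:
jog_arm(
  deltas=[
    {"gripper": 1, "dx": 2, "dy": -1, "dz": 0, "wx": 0, "wy": 0, "wz": -3},
    {"gripper": 1, "dx": 4, "dy": -3, "dz": 0, "wx": 0, "wy": 0, "wz": -6},
    {"gripper": 1, "dx": 6, "dy": -4, "dz": 0, "wx": 0, "wy": 0, "wz": -9},
    {"gripper": 1, "dx": 6, "dy": -4, "dz": 0, "wx": 0, "wy": 0, "wz": -9},
  ],
)

```text
clock: 35.1
position: [0.5856, -0.0575, 0.0794]
orientation: [0.913, 0.408, -0.003, -0.004]
contact_force: [-7.9, 3.9, 2.0]
grip_width: -0.001
```

```bash
python3 st.py; python3 ov.py wrist 7.45 pics/w30.png
```

```text
35.1 pos [585.6 -57.5  79.4] q [ 0.913  0.408 -0.003 -0.004] jaw -41.9 F [-7.9  3.9  2. ] T [ 0.75  1.26 -0.09] grip -0.001 j [-0.27  0.24  1.88  0.    1.03  0.46]
```

View pics/w30.png

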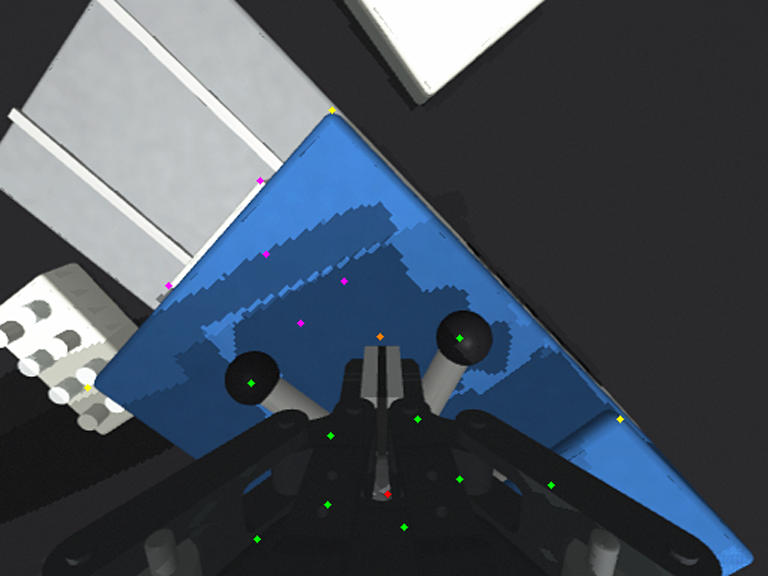

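Request:
jog_arm(
  deltas=[
    {"gripper": 1, "dx": 1, "dy": -1, "dz": 0, "wx": 0, "wy": 0, "wz": -2},
    {"gripper": 1, "dx": 2, "dy": -2, "dz": 0, "wx": 0, "wy": 0, "wz": -3},
    {"gripper": 1, "dx": 2, "dy": -2, "dz": 0, "wx": 0, "wy": 0, "wz": -3},
  ],
)

```text
clock: 35.45
position: [0.5867, -0.058, 0.0794]
orientation: [0.923, 0.384, -0.004, -0.006]
contact_force: [-11.0, 9.3, 4.0]
grip_width: 0.001
```

```bash
python3 st.py
```

```text
35.45 pos [586.7 -58.   79.4] q [ 0.923  0.384 -0.004 -0.006] jaw -44.9 F [-11.    9.3   4. ] T [ 1.28  1.65 -0.11] grip 0.001 j [-0.27  0.24  1.88  0.    1.03  0.51]
```

Request:
jog_arm(
  deltas=[
    {"gripper": 1, "dx": -4, "dy": 4, "dz": 0, "wx": 0, "wy": 0, "wz": 6},
    {"gripper": 1, "dx": -6, "dy": 6, "dz": 0, "wx": 0, "wy": 0, "wz": 10},
    {"gripper": 1, "dx": -6, "dy": 6, "dz": 30, "wx": 0, "wy": 0, "wz": 14},
    {"gripper": 1, "dx": -6, "dy": 6, "dz": 75, "wx": 0, "wy": 0, "wz": 20},
    {"gripper": 1, "dx": -6, "dy": 30, "dz": 110, "wx": 0, "wy": 0, "wz": 20},
    {"gripper": 1, "dx": -6, "dy": 75, "dz": 130, "wx": 0, "wy": 0, "wz": 20},
    {"gripper": 1, "dx": -6, "dy": 120, "dz": 140, "wx": 0, "wy": 0, "wz": 20},
    {"gripper": 1, "dx": -6, "dy": 165, "dz": 140, "wx": 0, "wy": 0, "wz": 20},
    {"gripper": 1, "dx": -6, "dy": 200, "dz": 140, "wx": 0, "wy": 0, "wz": 20},
    {"gripper": 1, "dx": -6, "dy": 200, "dz": 140, "wx": 0, "wy": 0, "wz": 20},
  ],
)

```text
clock: 36.45
position: [0.5849, 0.1424, 0.2215]
orientation: [0.841, 0.541, 0.002, 0.0]
contact_force: [-0.3, -0.5, 0.0]
grip_width: -0.002
```

```bash
python3 st.py; python3 ov.py top 7.5 pics/t31.png; python3 ov.py wrist 7.5 pics/w31.png; python3 - <<'E'
from station import imaging
import cv2,numpy as np
d=imaging.camera("scene");im=d["pixels"][90:260,150:380]
cv2.imwrite("pics/s31.png",cv2.resize(im,None,fx=3.4,fy=3.4,interpolation=cv2.INTER_CUBIC))
im=cv2.imread("pics/t31.png")[225:400,330:600];cv2.imwrite("pics/t31c.png",cv2.resize(im,None,fx=2.9,fy=2.9))
E
```

```text
36.45 pos [584.9 142.4 221.5] q [0.841 0.541 0.002 0.   ] jaw -24.5 F [-0.3 -0.5  0. ] T [-0.03  0.06  0.04] grip -0.002 j [0.07 0.11 1.75 0.   1.27 0.5 ]
```

View pics/s31.png

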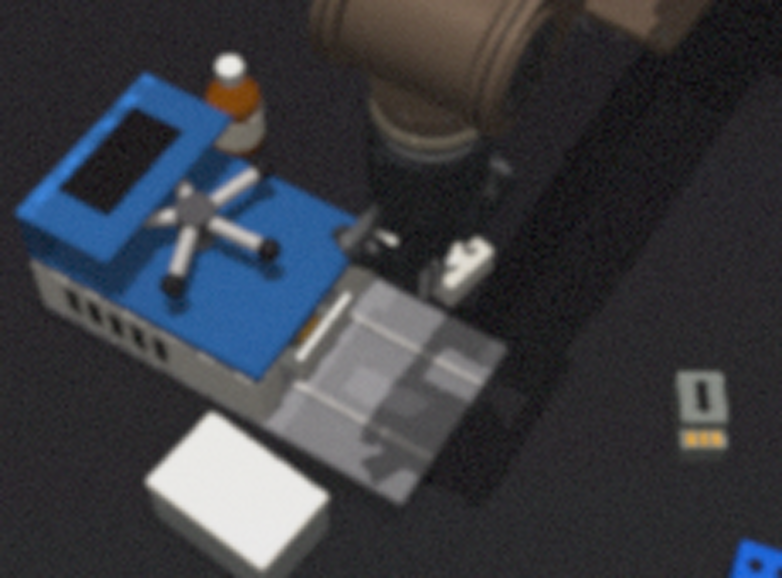

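View pics/t31c.png

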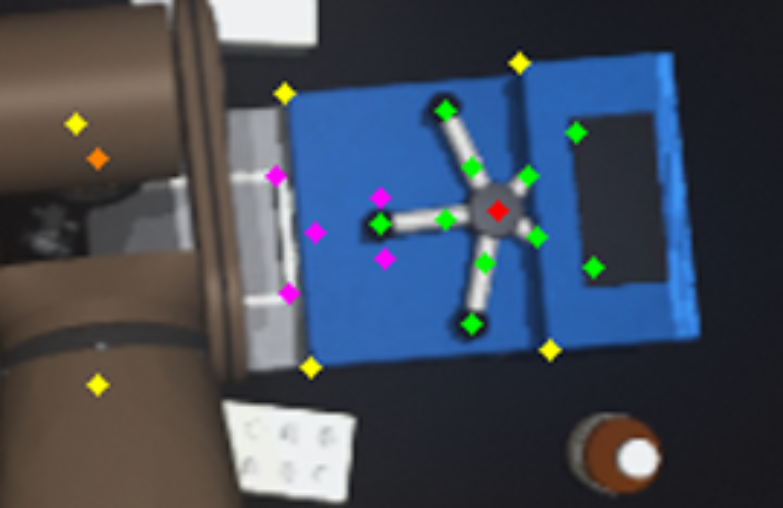

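View pics/w31.png

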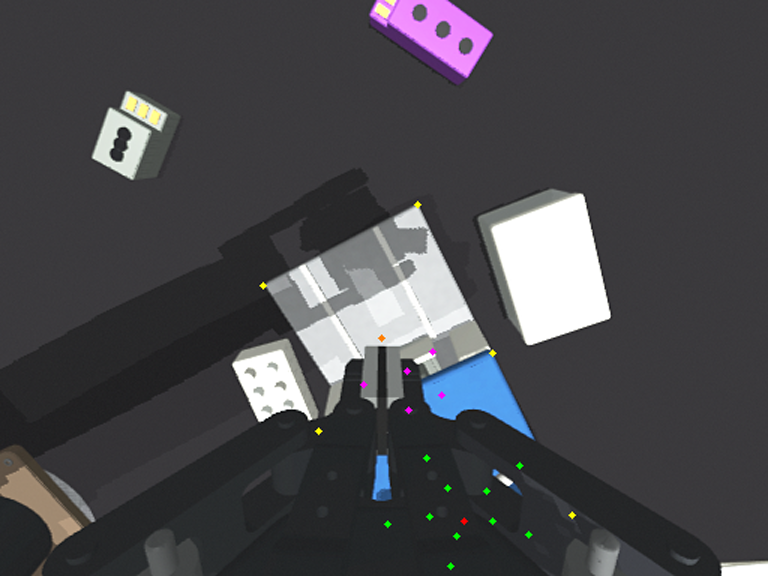

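```bash
python3 -c "
from station import robot
print(robot.finish_job())"; python3 st.py
```

```text
the job is handed in; nothing more can be done
None
the job is handed in; nothing more can be done
```

The job is handed in at about 36.7 s of the 72 s limit. The tray is wound fully home, and the long cassette was seated in it when it went in. The robot gave no verdict, so the result rests on my own checks.

**What I did**
- I wound the tray right out with one counter-clockwise push on a spoke, to a handle value of about 0.06.
- I picked up the grey long cassette and set it in nose-down. I pushed the nose against the contact, levelled it behind the stop, let go, and pressed the tail down with the closed fingers.
- I wound the tray home with four clockwise strokes on the spokes, then backed the arm clear.

**What the checks showed**
- **Seating:** the cassette lay about 2 mm from the nest centre towards the contact, within the 5 mm allowed. The contact was pushed back about 4 mm.
- **Flatness:** a 21 N press on the tail did not move it, so I took it as flat on the floor.
- **Tray home:** the spokes match a handle value of 7.5 in the last top picture. The force rose from about 9 N to 14 N at the stop, and the front plate sits at the tunnel mouth.
- **Bystanders:** I saw no sign of the short cassette, bottle, tip box or tube block moving, but I did not measure them at the end.

**What disagreed or could not be checked**
- The closed fingers end about 25 mm short of the stated TCP. My first sweep at the handle therefore passed over the spoke, and the second only brushed its top with about 4 N.
- Once the tray was home the housing hid the cassette. Its last full view was with the tray right out. In the later views, as the tray wound in, only its nose and then the brass contact still showed.

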